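Mount the loading tray and fill the sampler's queue

TASK

Fit the white loading tray to the sample feeder: lower it over the four screw heads and slide it towards the red gate until it is locked fully home. Then stand every sample puck in the tray and take it along the lane through the sprung gate, so that all pucks end upright in the queue behind the gate and the gate has swung shut after them. Leave the brown bottle, the green box and the blue-lidded jar where they stand.

Things in the scene. Friction and masses are not known exactly. Their poses are not given: they have to be found in the camera images.
- feeder: fixed sample feeder; origin on the bench under the middle of the locked tray, x the feed direction along the lane, z up. Grey deck: top 12 mm high, x -100 to 87 mm, 130 mm wide. Four screws at x = -58 and 38, y = -46 and 46 mm: shank 7 mm across, brass head 13 mm across from 19 to 23 mm high. The tray goes on with its open front towards the gate.
- lane_mouth (a point): feeder axes; middle of the lane's entry, on its floor (feeder x 87 mm, 15.5 mm high). Lane 58 mm wide, then the gate 25 mm on. A clear roof, 38 to 42 mm above this floor, covers lane and queue except a slot 30 mm wide along the middle, where a puck's tube sticks through and travels: pucks get in only from the tray.
- queue_end (a point): feeder axes; on the queue's floor at the middle of the wall that ends it (feeder x 383 mm, y 0, 15.5 mm high). The queue runs back 271 mm from here to the gate and spans y -29 to 48 mm; pucks stand in it one behind another. Past the wall a white housing 56 mm high, 62 mm long.
- gate (a joint): red one-way gate, a leaf 65 mm long, 31 mm high, upright hinge at feeder x 112, y 38 mm; 0 = shut across the lane, opens only into the queue (+x), to 1.5 rad; a light spring (under 3 N at the puck) shuts it. It shuts only when no puck is in its swing: pucks' centres 82 mm or more past it (feeder x 194 mm up).
- tray_grip (a point): loose white tray, centre of its blue grip; x to the tray's open front, z up. Plate 170 x 122 x 5 mm, 0.35 kg, balanced here; this point is 32.5 mm above its underside, 75 mm from the rear end, 95 mm from the front. Grip: upright block 14 (x) by 50 mm (y), top 60 mm above the underside. Locked home: at feeder x -10, y 0, z 44.5 mm, tray x along feeder x.
- tray_hole (a point): tray axes; centre, on the underside, of one of four keyhole openings 18 x 18 mm; they lie at x -24 and 72, y -46 and 46 mm from the grip's centre (this one: 72, 46). From each a slot 10 mm wide runs to -x; its end stops the screw 24 mm from the opening's centre. So the tray goes down 24 mm short of home (grip at feeder x -34 mm), then slides along +x.
- tray_channel (a point): tray axes; on the tray's floor (5 mm above the underside), middle of the channel where a puck is stood, 52 mm ahead of the grip's centre. Channel 56 mm wide, open at the front, walls 20 mm high above this floor. With the tray home its floor lies 1.5 mm above the lane's floor.
- puck1_mid (a point): sample puck: blue disc 50 mm across, 28 mm high, with an amber tube 20 mm across in its middle, white cap 22 mm across from 79 to 105 mm; 105 mm tall, about 0.16 kg. This point is at its centre, 52.5 mm above the underside; z up its axis. Three or four pucks are present; an absent one has no pose. Grip it by tube or cap.
- puck2_mid (a point): sample puck: blue disc 50 mm across, 28 mm high, with an amber tube 20 mm across in its middle, white cap 22 mm across from 79 to 105 mm; 105 mm tall, about 0.16 kg. This point is at its centre, 52.5 mm above the underside; z up its axis. Three or four pucks are present; an absent one has no pose. Grip it by tube or cap.
- puck3_mid (a point): sample puck: blue disc 50 mm across, 28 mm high, with an amber tube 20 mm across in its middle, white cap 22 mm across from 79 to 105 mm; 105 mm tall, about 0.16 kg. This point is at its centre, 52.5 mm above the underside; z up its axis. Three or four pucks are present; an absent one has no pose. Grip it by tube or cap.
- puck4_mid (a point): sample puck: blue disc 50 mm across, 28 mm high, with an amber tube 20 mm across in its middle, white cap 22 mm across from 79 to 105 mm; 105 mm tall, about 0.16 kg. This point is at its centre, 52.5 mm above the underside; z up its axis. Three or four pucks are present; an absent one has no pose. Grip it by tube or cap.
- bottle: brown glass bottle, 80 mm across, 170 mm tall, origin under its centre; not to be disturbed
- tipbox: green box, 85 x 120 x 60 mm, origin under its centre; not to be disturbed
- jar: glass jar with a blue lid, 70 mm across, 90 mm tall, origin under its centre; not to be disturbed
There are look-alikes about, which are no part of the job. Leave any purple or turquoise look-alike of the part that bears puck3_mid alone.

How it is judged:
By the outcome, as a careful person would: the job done as asked, in the order asked, and still so for the second after the job is handed in, with the robot touching nothing.
Of puck1, puck2, puck3, puck4 only 3 to 4 are there at a start; the rules pass over those that are not, and their reading is None.
At some moment in a run one of puck1, puck2, puck3, puck4 may be knocked a few centimetres aside while the robot is not near it.
Once in a run the grip may slacken for a moment while it holds something.
It also fails if it takes over 200 s, if anything falls off the work surface, if the arm or the gripper's body presses on something with over 40 N, if the wrist force passes 120 N, or if a joint passes its speed limit or range.

ROBOT

A 6-joint arm with a two-finger parallel gripper is mounted at the origin on the work surface. World frame = base frame: x ahead of the robot, y to its left, z up, the work surface at z = 0. Lengths are in m, angles in rad, forces in N, time in s.
With the tool pointing down it reaches from about 0.3 to 0.875 m from the base axis. Payload 6.4 kg.
Tool frame: the origin (TCP) lies at the very end of the fingers, on their centre line; the grasp point (between the pads) lies 19 mm behind it; z points along the fingers, y is the line along which they close (so a half turn about z gives the same grasp; the last joint's range is limited). The gripper opens to 85 mm and grips with 20 to 120 N. Pads are 22 mm wide; open, the fingers measure 114 mm over their backs; the gripper's body (76 mm by 85 mm) begins 54 mm behind the grasp point. The pads swing forward as they close: fully open they stand 13 mm farther back than shut.
Start: joints at [0.926, 0.181, 1.607, -0, 1.354, -0.206], TCP at [0.244, 0.521, 0.231] pointing down, gripper open.
Joint ranges: [-2.99, 2.99], [-0.89, 2.07], [0.3, 2.58], [-1.14, 4.28], [0, 2.63], [-3.12, 3.12]. Speed limits (rad/s): [2.57, 2.57, 3.01, 3.14, 3.14, 3.14].

INTERFACE

Orientations are given as a unit quaternion [w, x, y, z].
In Python, from bench import telemetry, camera, ctrl, spotter gives the robot as it stands.
- The arm moves only by the tool send_rows, never from a script. Its argument "series" is a list of rows, each a list of 3 entries, a list of its own where there are three numbers: the turn, a rotation vector about the world's x, y, z in degrees, then the shift along the world's x, y, z in mm, then the closure, from -1 (fully open) to 1 (shut), so that 0 is half open. In form: [[[rx, ry, rz], [dx, dy, dz], gripper], ...]. A call has 1 to 10 rows; each row is the pose to reach, as a shift and turn from the pose commanded when the call began; what a row does not reach only later rows make up. A row lasts 1/8 s, in which the tool goes at most 62.5 mm and 10.7 degrees, less where a joint would pass 70% of its speed; a pose out of reach is approached as far as the arm can. A call with a gripper value outside its range is refused whole. The fingers move at their own pace and stop on an object; the grip force is fixed at half the most. Time passes only in rows, so rows that repeat a pose let the fingers close. It gives the time, the measured TCP pose, the force, the opening and the grip force at its end, in the units of the state.
- telemetry.get_obs(): the state, without advancing time (a new reading comes with each control period).
- camera(name): name is "scene" or "top" or "wrist"; returns a dict with "pixels" (400x640x3 uint8, red, green, blue), "camera_matrix" (3x3 intrinsics, pixels), "xyz" and "orientation" of the camera in the world. Camera axes: x right, y up, looking along -z (the intrinsics and any distortion apply to the point x, -y, -z); pixel columns grow to the right and rows downward; lengths in m; the calibration is good to about 2 mm. A picture is of the moment at which its call begins. There is no depth.
- ctrl.hand_in(): hands the job in; it is judged then, once.
Trained networks look in the newest picture that a camera, given by its name, has taken for a name from the list of things; names that differ only in an ending like _2 or _b are one class to them, and where a whole thing is asked for, a point or a joint stands for the part that bears it (a point fixed in the world has none). Each returns a list of dicts, best first, with "conf" (0 to 1); they miss things now and then, are a little off and sometimes report something else, mostly with a low value. They report only what shows in the picture. A call takes as long as a camera call. They do not tell look-alikes from the thing itself.
- spotter.boxes_of(thing, camera): "xyz" ([x, y, z] in m, in world coordinates, good to about 4 mm: the middle of the surface that is visible of it).
- spotter.landmark_of(thing, camera): "xyz" ([x, y, z] in m, in world coordinates, good to about 4 mm: a listed point, or the origin of a listed thing).
The state is a dict: "time_s": time; "q": joint angles; "dq": joint speeds; "joint_efforts": joint torques, N m; "eef_pos": TCP position; "eef_rot": TCP orientation; "wrist_force": force on the tool from outside, world axes, zero at the start; "torque": the same for the moment, N m; "opening": opening from 0.0 (shut) to 1.0 (fully open); "grasp_force": force on a finger pad.
Only numpy, scipy, OpenCV 4.12 (cv2) and the standard library are available. Lean on these libraries where they do the work, as an engineer would, in place of code of your own. Each camera call takes 0.05 s, during which the arm holds its last target. There are 200 camera calls.

## Working session

There is one attempt and no reset: what is moved stays moved. The work goes in short steps, Python scripts to look and compute and a tool call to move; the robot and the scene stay as the last step left them, time stands still between calls to the robot, and variables do not carry over. Pictures are saved under pics/ and viewed, at most 14 in all, crops included, and the job is handed in when it is done.

Besides the shell and the picture viewer there is one more tool, called by a JSON object that holds its "op" and its "data". send_rows: Moves the arm, as the interface text tells. Its arguments: {"type":"object","properties":{"series":{"type":"array","items":{"type":"array"}}},"required":["series"]}

```bash
mkdir -p pics; ls
cat > h.py <<'E'
import numpy as np, cv2
from bench import telemetry, camera, ctrl, spotter
from scipy.spatial.transform import Rotation as R
def snap(name,fn=None):
    c=camera(name)
    if fn: cv2.imwrite('pics/'+fn,c['pixels'][:,:,::-1])
    return c
def rot(c):
    o=np.array(c['orientation'],float)
    return o if o.shape==(3,3) else R.from_quat(o[[1,2,3,0]]).as_matrix()
def proj(c,p):
    q=rot(c).T@(np.asarray(p)-c['xyz']); q=np.array([q[0],-q[1],-q[2]])
    u=np.array(c['camera_matrix'])@q; return u[:2]/u[2]
def back(c,u,v,z):
    d=np.linalg.inv(c['camera_matrix'])@[u,v,1]; d=rot(c)@[d[0],-d[1],-d[2]]
    o=np.array(c['xyz']); return o+d*(z-o[2])/d[2]
def st():
    o=telemetry.get_obs(); print('t',o['time_s'],'tcp',np.round(o['eef_pos'],4),'rot',np.round(o['eef_rot'],4),'F',np.round(o['wrist_force'],1),'op',o['opening'],'g',o['grasp_force'])
E
python3 - <<'E'
from h import *
st()
for n in ['scene','top']:
    c=snap(n,n+'0.png'); print(n,{k:(v if k!='pixels' else v.shape) for k,v in c.items()})
    for th in ['feeder','lane_mouth','queue_end','tray_grip','tray_hole','tray_channel','puck1_mid','bottle','tipbox','jar']:
        print(th,[(np.round(d['xyz'],3).tolist(),round(d['conf'],2)) for d in spotter.landmark_of(th,n)])
E
```

```text
pics
t 0.0 tcp [0.2439 0.5201 0.2304] rot [-4.000e-04  2.176e-01  9.760e-01 -8.000e-04] F [ 0.2  0.3 -0.7] op 0.9958803093519233 g 0.0
scene {'pixels': (400, 640, 3), 'camera_matrix': array([[482.57703032,   0.        , 313.04166619],
       [  0.        , 482.57703032, 204.83530619],
       [  0.        ,   0.        ,   1.        ]]), 'xyz': array([1.23318099, 0.87310652, 0.80869791]), 'orientation': array([0.30071091, 0.15560208, 0.43034453, 0.83675835])}
feeder [([0.599, -0.119, 0.004], 0.95)]
lane_mouth [([0.601, -0.029, 0.017], 0.8)]
queue_end [([0.618, 0.266, 0.014], 0.77)]
tray_grip [([0.4, -0.381, 0.032], 0.82)]
tray_hole [([0.368, -0.296, -0.0], 0.56), ([0.424, -0.012, 0.054], 0.49)]
tray_channel [([0.413, -0.33, 0.007], 0.95)]
puck1_mid [([0.422, 0.248, 0.053], 0.85)]
bottle [([0.672, -0.351, -0.002], 0.62)]
tipbox [([0.514, 0.459, -0.003], 0.79)]
jar [([0.782, 0.048, -0.0], 0.89)]
top {'pixels': (400, 640, 3), 'camera_matrix': array([[468.09541167,   0.        , 315.30019972],
       [  0.        , 468.09541167, 196.81196527],
       [  0.        ,   0.        ,   1.        ]]), 'xyz': array([0.49935038, 0.06007502, 1.43531375]), 'orientation': array([ 0.71642954,  0.00880986, -0.01383523, -0.69746662])}
feeder [([0.596, -0.118, -0.005], 0.68)]
lane_mouth [([0.406, -0.327, 0.008], 0.59), ([0.598, -0.032, 0.016], 0.56)]
queue_end [([0.618, 0.264, 0.014], 0.7), ([0.42, 0.251, 0.054], 0.69)]
tray_grip [([0.401, -0.375, 0.029], 0.56)]
tray_hole [([0.364, -0.301, 0.001], 0.65)]
tray_channel [([0.408, -0.328, 0.008], 0.84)]
puck1_mid [([0.421, 0.249, 0.054], 0.56)]
bottle [([0.67, -0.35, 0.001], 0.7)]
tipbox [([0.512, 0.459, 0.002], 0.91), ([0.365, -0.3, -0.001], 0.52), ([0.42, -0.01, 0.054], 0.49)]
jar [([0.782, 0.053, 0.004], 0.71)]
```

View pics/top0.png

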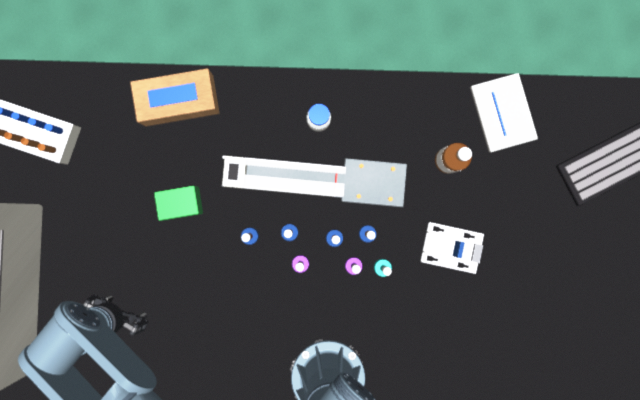

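View pics/scene0.png

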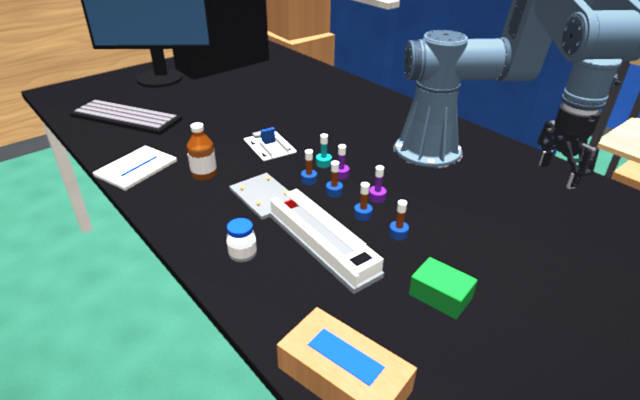

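Run:
```python
from h import *
for n in ['scene','top']:
    camera(n)
    for th in ['puck1_mid','puck2_mid','puck3_mid','puck4_mid','tray_grip']:
        for f in (spotter.landmark_of,spotter.boxes_of): print(n,th,[(np.round(d['xyz'],3).tolist(),round(d['conf'],2)) for d in f(th,n)])
```

```text
scene puck1_mid [([0.418, 0.244, 0.053], 0.83)]
scene puck1_mid [([0.428, 0.257, 0.027], 0.7)]
scene puck2_mid [([0.437, -0.108, 0.05], 0.63), ([0.67, -0.351, -0.002], 0.31)]
scene puck2_mid [([0.441, -0.096, 0.028], 0.88)]
scene puck3_mid [([0.344, 0.09, 0.056], 0.95), ([0.421, -0.009, 0.053], 0.92), ([0.332, -0.153, 0.054], 0.75), ([0.6, -0.032, 0.019], 0.65), ([0.338, -0.068, 0.054], 0.54)]
scene puck3_mid [([0.344, -0.147, 0.029], 0.76), ([0.352, 0.101, 0.032], 0.66), ([0.427, -0.0, 0.032], 0.58), ([0.341, -0.06, 0.044], 0.52)]
scene puck4_mid [([0.437, 0.128, 0.058], 0.9)]
scene puck4_mid [([0.444, 0.135, 0.031], 0.81)]
scene tray_grip [([0.398, -0.379, 0.032], 0.65)]
scene tray_grip [([0.408, -0.364, 0.004], 0.7)]
top puck1_mid []
top puck1_mid [([0.425, 0.244, 0.027], 0.54)]
top puck2_mid [([0.419, 0.252, 0.05], 0.63), ([0.437, -0.107, 0.056], 0.5)]
top puck2_mid [([0.439, -0.101, 0.029], 0.75), ([0.402, -0.37, 0.006], 0.56)]
top puck3_mid [([0.42, -0.008, 0.054], 0.72), ([0.343, 0.094, 0.051], 0.68), ([0.334, -0.155, 0.054], 0.68), ([0.342, -0.064, 0.047], 0.67), ([0.438, -0.11, 0.054], 0.26)]
top puck3_mid [([0.342, -0.15, 0.027], 0.7), ([0.347, 0.094, 0.027], 0.56), ([0.349, -0.064, 0.02], 0.49), ([0.601, 0.02, 0.012], 0.49), ([0.398, -0.37, 0.008], 0.28)]
top puck4_mid [([0.437, 0.13, 0.058], 0.51), ([0.404, -0.33, 0.003], 0.27)]
top puck4_mid [([0.442, 0.127, 0.031], 0.8)]
top tray_grip [([0.4, -0.379, 0.032], 0.85), ([0.439, -0.106, 0.055], 0.68), ([0.668, -0.349, -0.0], 0.36)]
top tray_grip [([0.406, -0.369, 0.005], 0.89), ([0.439, -0.103, 0.031], 0.17)]
```

Top view: four blue pucks at (249,237), (289,232), (335,239) and (368,234). Purple look-alikes are at (300,264) and (354,266), turquoise at (383,268). The tray is at (453,248), grip near (459,249), and the deck with its screws at (375,183). The scene view agrees. I'll move over the deck for a near look.

{"op": "send_rows", "data": {"series": [[[0, 0, 16], [200, -300, 60], -1], [[0, 0, 16], [200, -300, 60], -1], [[0, 0, 16], [200, -300, 60], -1], [[0, 0, 16], [200, -300, 60], -1], [[0, 0, 16], [200, -300, 60], -1], [[0, 0, 20], [320, -660, 80], -1], [[0, 0, 20], [320, -660, 80], -1], [[0, 0, 20], [320, -660, 80], -1], [[0, 0, 20], [320, -660, 80], -1], [[0, 0, 20], [320, -660, 80], -1]]}}

```text
time_s: 3.45
eef_pos: [0.5221, -0.0267, 0.3035]
eef_rot: [0.0, 0.045, 0.999, -0.0]
wrist_force: [0.4, 0.3, 0.9]
opening: 1.002
grasp_force: 0.0
```

Run:
```python
from h import *
st()
c=snap('wrist','w1.png'); print(c['xyz'],c['orientation'])
for th in ['feeder','lane_mouth','queue_end']:
    print(th,[(np.round(d['xyz'],4).tolist(),round(d['conf'],2)) for d in spotter.landmark_of(th,'wrist')])
```

```text
t 3.45 tcp [ 0.5221 -0.0267  0.3035] rot [ 5.00e-04  4.50e-02  9.99e-01 -0.00e+00] F [0.4 0.3 0.9] op 1.0017286429390875 g 0.0
[ 0.45039784 -0.02014428  0.44574177] [ 0.73037488 -0.10511429 -0.0961428   0.66802701]
feeder [([0.5947, -0.1185, -0.0005], 0.65), ([0.3994, -0.3828, 0.026], 0.34)]
lane_mouth [([0.6014, -0.0334, 0.0132], 0.95)]
queue_end [([0.6159, 0.2627, 0.0135], 0.68)]
```

View pics/w1.png

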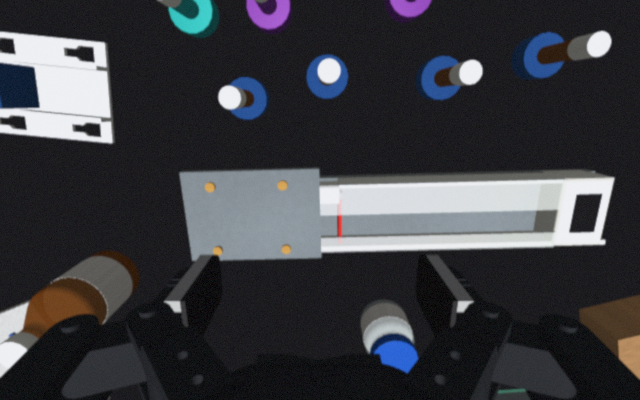

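The wrist view shows the deck with brass screw heads at (210,188), (282,186), (217,251) and (286,249). The red gate is at (340,212), and the tray's keyholes are at the left edge. I'll measure the screws by colour, then go over the tray.

```bash
cat >> h.py <<'E'
def brass(c):
    hsv=cv2.cvtColor(c['pixels'],cv2.COLOR_RGB2HSV)
    m=cv2.inRange(hsv,(12,110,110),(28,255,255))
    n,l,s,ce=cv2.connectedComponentsWithStats(m)
    return [(ce[i],s[i,4]) for i in range(1,n) if s[i,4]>5]
def fitpose(model,meas):
    # 2D rigid: meas = p + R(th) model
    model=np.array(model,float);meas=np.array(meas,float)
    a=model-model.mean(0);b=meas-meas.mean(0)
    th=np.arctan2((a[:,0]*b[:,1]-a[:,1]*b[:,0]).sum(),(a*b).sum())
    Rm=np.array([[np.cos(th),-np.sin(th)],[np.sin(th),np.cos(th)]])
    p=meas.mean(0)-Rm@model.mean(0)
    return p,np.degrees(th),np.linalg.norm(p+model@Rm.T-meas,axis=1)
E
python3 - <<'E'
from h import *
for n in ['wrist','top','scene']:
    c=camera(n); pts=[]
    for ce,a in brass(c):
        P=back(c,*ce,.023)[:2]
        if abs(P[0]-.6)<.08 and -.2<P[1]<-.06: pts.append(P); print(n,ce.round(1),a,P.round(4))
    mod=[]
    for P in pts:
        th=np.radians(87);d=P-[.597,-.1185];f=np.array([np.cos(th)*d[0]+np.sin(th)*d[1],-np.sin(th)*d[0]+np.cos(th)*d[1]])*1e3
        mod.append(min([(x,y) for x in(-58,38) for y in(-46,46)],key=lambda q:np.hypot(*(f-q))))
    if len(pts)>1: print(fitpose(np.array(mod)/1e3,pts))
E
```

```text
wrist [281.2 185.9] 65 [ 0.5496 -0.0773]
wrist [208.8 187.9] 68 [ 0.5435 -0.1725]
wrist [285.2 249.8] 56 [ 0.641  -0.0831]
wrist [216.8 251.4] 57 [ 0.6347 -0.1782]
(array([ 0.59282451, -0.11780496]), np.float64(86.35360741181653), array([0.00043531, 0.00040022, 0.00031577, 0.00052372]))
```

{"op": "send_rows", "data": {"series": [[[0, 0, -5], [-30, -330, 0], -1], [[0, 0, -5], [-30, -330, 0], -1], [[0, 0, -5], [-30, -330, 0], -1], [[0, 0, -5], [-30, -330, 0], -1], [[0, 0, -5], [-30, -330, 0], -1], [[0, 0, -5], [-30, -330, 0], -1], [[0, 0, -5], [-30, -330, 0], -1], [[0, 0, -5], [-30, -330, 0], -1], [[0, 0, -5], [-30, -330, 0], -1]]}}

```text
time_s: 4.92
eef_pos: [0.4923, -0.3527, 0.3034]
eef_rot: [0.0, 0.087, 0.996, -0.0]
wrist_force: [0.9, 0.5, 0.3]
opening: 1.002
grasp_force: 0.0
```

Run:
```python
from h import *
st()
c=snap('wrist','w2.png'); print(c['xyz'],c['orientation'])
for th in ['tray_grip','tray_hole','tray_channel','feeder']:
    print(th,[(np.round(d['xyz'],4).tolist(),round(d['conf'],2)) for d in spotter.landmark_of(th,'wrist')])
```

```text
t 4.925 tcp [ 0.4923 -0.3527  0.3034] rot [ 2.000e-04  8.710e-02  9.962e-01 -0.000e+00] F [0.9 0.5 0.3] op 1.002048320231474 g 0.0
[ 0.42151728 -0.3401759   0.44568377] [ 0.75797881 -0.10887275 -0.0914639   0.63659187]
tray_grip [([0.4008, -0.3812, 0.0279], 0.63)]
tray_hole [([0.3673, -0.2993, 0.0006], 0.85)]
tray_channel [([0.4091, -0.3324, 0.0061], 0.96)]
feeder [([0.5958, -0.1148, 0.0017], 0.98)]
```

View pics/w2.png

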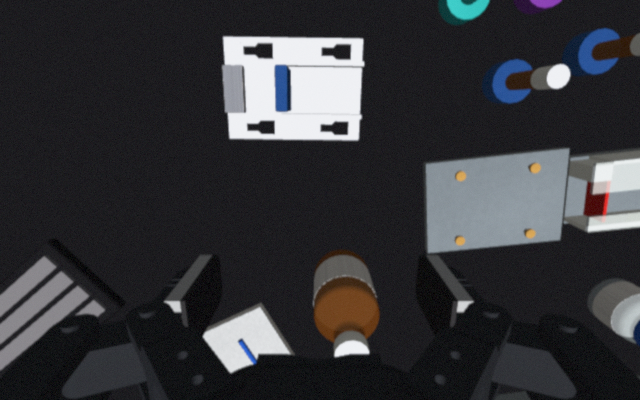

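The tray is seen whole: keyholes at (260,50), (336,51), (262,127) and (335,127), blue grip at (282,88), and a grey block at the rear at (234,88). I'll descend half open so the fingers clear that block. First I'll fit the tray and feeder poses from this view.

```bash
cat > trayfit.py <<'E'
from h import *
def trayfit(c,zt=.005,g0=(.4,-.379),th0=80.):
    hsv=cv2.cvtColor(c['pixels'],cv2.COLOR_RGB2HSV)
    th=np.radians(th0);Rm=np.array([[np.cos(th),-np.sin(th)],[np.sin(th),np.cos(th)]])
    m=(c['pixels'].max(2)<110).astype(np.uint8); n,l,s,ce=cv2.connectedComponentsWithStats(m)
    mod=[];pts=[]
    for i in range(1,n):
        if 30<s[i,4]<900:
            P=back(c,*ce[i],zt)[:2]
            for q in [(x,y) for x in(-30.6,65.4) for y in(-46,46)]:
                if np.hypot(*(P-g0-Rm@np.array(q)/1e3))<.012: mod.append(q);pts.append(P);print(ce[i].round(1),s[i,4],q,P.round(4))
    r=fitpose(np.array(mod)/1e3,pts); print('tray',r)
    b=cv2.inRange(hsv,(105,120,20),(125,255,255)); n,l,s,ce=cv2.connectedComponentsWithStats(b)
    for i in range(1,n):
        if s[i,4]>30:
            P=back(c,*ce[i],zt+.045)[:2]
            if np.hypot(*(P-g0))<.05: print('grip blob',ce[i],s[i],P)
    return r
E
python3 - <<'E'
from trayfit import *
for n in ['wrist','top']:
    c=camera(n); print(n)
    try: trayfit(c)
    except Exception as e: print(e)
    pts=[back(c,*ce,.023)[:2] for ce,a in brass(c)]; pts=[P for P in pts if abs(P[0]-.6)<.08 and -.2<P[1]<-.06]
    mod=[]
    for P in pts:
        th=np.radians(87);d=P-[.597,-.1185];f=np.array([np.cos(th)*d[0]+np.sin(th)*d[1],-np.sin(th)*d[0]+np.cos(th)*d[1]])*1e3
        mod.append(min([(x,y) for x in(-58,38) for y in(-46,46)],key=lambda q:np.hypot(*(f-q))))
    if len(pts)>1: print('feeder',fitpose(np.array(mod)/1e3,pts))
c=camera('top'); hsv=cv2.cvtColor(c['pixels'],cv2.COLOR_RGB2HSV); 
for u,v in [(362,166),(394,168),(359,196),(391,198)]: print(hsv[v-2:v+3,u-2:u+3].reshape(-1,3).tolist()[::3])
E
```

```text
wrist
[260.8  50.4] 301 (-30.6, 46) [ 0.3479 -0.4004]
[338.8  51.4] 302 (65.4, 46) [ 0.3657 -0.3064]
[263.7 126.9] 254 (-30.6, -46) [ 0.4382 -0.4172]
[337.2 127.8] 256 (65.4, -46) [ 0.4561 -0.3229]
tray (array([ 0.39875388, -0.37882816]), np.float64(79.41021566682277), array([3.85334880e-05, 3.42196188e-04, 2.56819229e-04, 1.26648418e-04]))
grip blob [283.44758735  88.06821963] [277  66  14  45 601] [ 0.39821162 -0.37786956]
feeder (array([ 0.59261931, -0.11902283]), np.float64(86.40655931867929), array([1.73815863e-04, 2.68205533e-04, 4.17621688e-05, 1.61539838e-04]))
top
too many indices for array: array is 1-dimensional, but 2 were indexed
[[22, 67, 251], [21, 25, 236], [25, 104, 254], [100, 7, 228], [24, 95, 253], [22, 88, 246], [19, 15, 234], [20, 22, 230], [102, 14, 231]]
[[21, 32, 238], [98, 12, 227], [24, 82, 252], [102, 14, 229], [24, 86, 252], [24, 110, 253], [21, 26, 234], [24, 80, 251], [99, 15, 226]]
[[21, 45, 242], [21, 29, 235], [25, 100, 254], [90, 2, 222], [25, 103, 254], [23, 75, 249], [21, 58, 245], [18, 33, 238], [100, 14, 225]]
[[40, 3, 221], [94, 9, 221], [23, 78, 251], [95, 13, 219], [24, 97, 253], [25, 105, 253], [22, 63, 246], [24, 95, 252], [99, 11, 222]]h.py:27: RuntimeWarning: Mean of empty slice.
  a=model-model.mean(0);b=meas-meas.mean(0)
  ret = ret.dtype.type(ret / rcount)
```

{"op": "send_rows", "data": {"series": [[[0, 0, -0.6], [-93, -22, -140], 0], [[0, 0, -0.6], [-93, -22, -140], 0], [[0, 0, -0.6], [-93, -22, -140], 0], [[0, 0, -0.6], [-93, -22, -140], 0], [[0, 0, -0.6], [-93, -22, -140], 0], [[0, 0, -0.6], [-93, -22, -140], 0], [[0, 0, -0.6], [-93, -22, -140], 0]]}}

```text
time_s: 6.2
eef_pos: [0.3998, -0.3771, 0.1644]
eef_rot: [0.001, 0.093, 0.996, -0.001]
wrist_force: [0.7, 0.4, 0.2]
opening: 0.5
grasp_force: 0.0
```

Run:
```python
from trayfit import *
st()
c=snap('wrist','w3.png')
try: trayfit(c)
except Exception as e: print(e)
print('tcp px',proj(c,[.399,-.379,.06]))
for th in ['tray_grip','tray_channel']:
    print(th,[(np.round(d['xyz'],4).tolist(),round(d['conf'],2)) for d in spotter.landmark_of(th,'wrist')])
```

```text
t 6.2 tcp [ 0.3998 -0.3771  0.1644] rot [ 9.000e-04  9.310e-02  9.957e-01 -1.000e-03] F [0.7 0.4 0.2] op 0.49998485513954566 g 0.0
[283.1 131.9] 567 (-30.6, 46) [ 0.348  -0.3999]
[389.9 132. ] 558 (65.4, 46) [ 0.3657 -0.3058]
[285.5 227.4] 433 (-30.6, -46) [ 0.438  -0.4173]
[382.7 228.7] 357 (65.4, -46) [ 0.4568 -0.3243]
tray (array([ 0.39876054, -0.37889633]), np.float64(78.88094882993424), array([0.00031538, 0.00051186, 0.00051605, 0.00074102]))
grip blob [316.49209302 192.53023256] [ 309  158   16   69 1075] [ 0.39695133 -0.37837381]
tcp px [316.0919743  198.54405662]
tray_grip [([0.4026, -0.3797, 0.0286], 0.56)]
tray_channel [([0.4097, -0.3298, 0.0052], 0.63)]
```

View pics/w3.png

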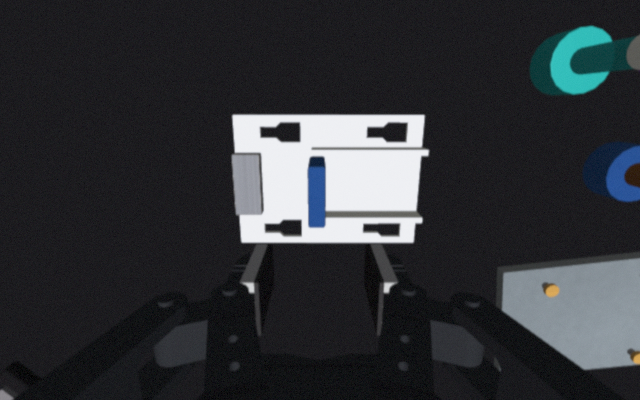

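The tray fit agrees with the earlier one, and the fingers at (255,290) and (378,290) straddle the grip at (316,192). Descending and gripping.

{"op": "send_rows", "data": {"series": [[[0, 0, 0], [-1, -2, -60], 0], [[0, 0, 0], [-1, -2, -110], 0], [[0, 0, 0], [-1, -2, -138], 0], [[0, 0, 0], [-1, -2, -138], 0], [[0, 0, 0], [-1, -2, -138], 0], [[0, 0, 0], [-1, -2, -138], 1], [[0, 0, 0], [-1, -2, -138], 1], [[0, 0, 0], [-1, -2, -138], 1], [[0, 0, 0], [-1, -2, -138], 1], [[0, 0, 0], [-1, -2, -138], 1]]}}

```text
time_s: 7.6
eef_pos: [0.3984, -0.3797, 0.0268]
eef_rot: [0.001, 0.094, 0.996, -0.001]
wrist_force: [-0.1, 0.3, 6.4]
opening: 0.154
grasp_force: 60.0
```

{"op": "send_rows", "data": {"series": [[[0, 0, 0], [0, 0, 20], 1], [[0, 0, 0], [0, 0, 50], 1], [[0, 0, 0], [0, 0, 90], 1], [[0, 0, 0], [0, 0, 125], 1], [[0, 0, 0], [0, 0, 130], 1], [[0, 0, 0], [0, 0, 130], 1]]}}

```text
time_s: 8.35
eef_pos: [0.3972, -0.3781, 0.1541]
eef_rot: [-0.0, 0.094, 0.996, 0.0]
wrist_force: [0.2, 0.3, -4.4]
opening: 0.155
grasp_force: 59.1
```

{"op": "send_rows", "data": {"series": [[[0, 0, 1], [20, 20, 0], 1], [[0, 0, 2], [45, 50, 0], 1], [[0, 0, 3.2], [70, 85, 0], 1], [[0, 0, 4.4], [100, 120, 0], 1], [[0, 0, 5.6], [130, 155, 0], 1], [[0, 0, 6.6], [160, 190, 0], 1], [[0, 0, 7.2], [182, 217, 0], 1], [[0, 0, 7.2], [192, 228, 0], 1], [[0, 0, 7.2], [192, 228, 0], 1], [[0, 0, 7.2], [192, 228, 0], 1]]}}

```text
time_s: 9.6
eef_pos: [0.5886, -0.1515, 0.1541]
eef_rot: [-0.001, 0.031, 1.0, 0.0]
wrist_force: [0.1, 0.6, -4.1]
opening: 0.156
grasp_force: 59.3
```

Run:
```python
from h import *
st()
c=snap('wrist','w4.png')
for th in ['tray_grip','tray_channel','feeder','lane_mouth','queue_end']:
    print(th,[(np.round(d['xyz'],4).tolist(),round(d['conf'],2)) for d in spotter.landmark_of(th,'wrist')])
c=snap('top','t4.png')
```

```text
t 9.6 tcp [ 0.5886 -0.1515  0.1541] rot [-9.000e-04  3.140e-02  9.995e-01  1.000e-04] F [ 0.1  0.6 -4.1] op 0.1564577882216221 g 59.256813526153564
tray_grip [([0.5898, -0.1533, 0.1555], 0.74)]
tray_channel [([0.5938, -0.1015, 0.1354], 0.58)]
feeder []
lane_mouth []
queue_end []
```

View pics/w4.png

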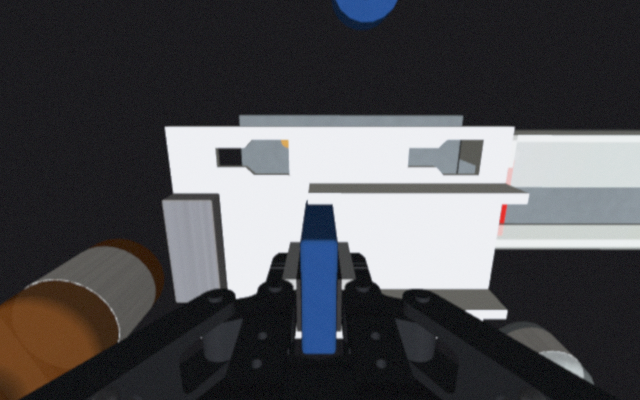

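The tray is held level. The deck and one screw, at (286,143), show through the openings. I'll lower it partway and compare screws and holes close up.

{"op": "send_rows", "data": {"series": [[[0, 0, 0], [2, 0, -30], 1], [[0, 0, 0], [2, 0, -60], 1], [[0, 0, 0], [2, 0, -85], 1], [[0, 0, 0], [2, 0, -88], 1], [[0, 0, 0], [2, 0, -88], 1]]}}

```text
time_s: 10.58
eef_pos: [0.5921, -0.151, 0.0678]
eef_rot: [0.0, 0.031, 1.0, -0.0]
wrist_force: [0.1, 0.9, -3.7]
opening: 0.15
grasp_force: 59.0
```

Run:
```python
from h import *
st()
c=snap('wrist','w5.png')
for ce,a in brass(c): print(ce,a,back(c,*ce,.023))
c=snap('top'); hsv=cv2.cvtColor(c['pixels'],cv2.COLOR_RGB2HSV)
c2=snap('scene','s5.png')
big=cv2.resize(c2['pixels'][150:260,200:330,::-1],None,fx=5,fy=5,interpolation=cv2.INTER_CUBIC); cv2.imwrite('pics/s5c.png',big)
```

```text
t 10.575 tcp [ 0.5921 -0.151   0.0678] rot [ 4.000e-04  3.090e-02  9.995e-01 -2.000e-04] F [ 0.1  0.9 -3.7] op 0.1500922321322069 g 59.0393328666687
[273.91530055 149.46174863] 366 [ 0.5439829  -0.17309844  0.023     ]
[444.07348243 150.99041534] 313 [ 0.55070508 -0.07720445  0.023     ]
```

View pics/w5.png

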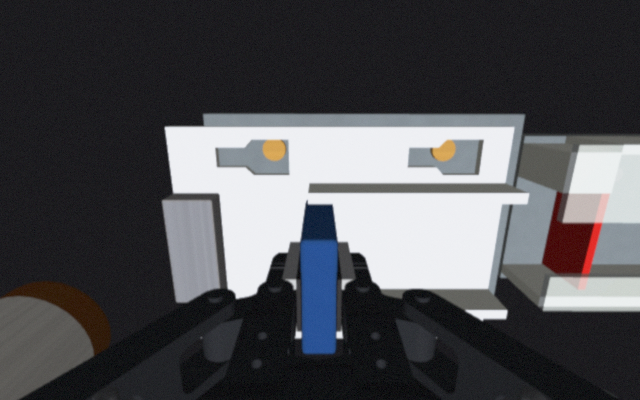

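Run:
```python
from h import *
c=camera('wrist'); g=cv2.cvtColor(c['pixels'],cv2.COLOR_RGB2GRAY).astype(int)
print('cam',c['xyz'])
hsv=cv2.cvtColor(c['pixels'],cv2.COLOR_RGB2HSV)
m=((g<200)).astype(np.uint8)
for (u0,u1) in [(205,300),(400,495)]:
    sub=m[130:182,u0:u1]; n,l,s,ce=cv2.connectedComponentsWithStats(sub)
    for i in range(1,n):
        if s[i,4]>300:
            x,y,w,h,a=s[i]; mm=(l==i)
            print('bbox',u0+x,130+y,w,h,a,'centroid',ce[i]+[u0,130],'col heights',mm.sum(0)[::4].tolist())
            R_=u0+x+w;T=130+y;B=T+h
            for z in (.046,.041):
                print(z,'right',back(c,R_,(T+B)/2,z)[:2].round(4),'top',back(c,R_-15,T,z)[:2].round(4),'bot',back(c,R_-15,B,z)[:2].round(4),'left end',back(c,u0+x,(T+B)/2,z)[:2].round(4))
```

```text
cam [ 0.52063904 -0.1464474   0.21080281]
bbox 215 139 75 36 2076 centroid [256.67726397 157.04190751] col heights [0, 0, 0, 20, 20, 20, 20, 20, 20, 20, 21, 29, 35, 35, 35, 35, 35, 35, 35, 35, 35, 3, 0, 0]
0.046 right [ 0.5461 -0.1625] top [ 0.5368 -0.1691] bot [ 0.5548 -0.1709] left end [ 0.5438 -0.2   ]
0.041 right [ 0.5469 -0.163 ] top [ 0.5372 -0.1698] bot [ 0.5558 -0.1716] left end [ 0.5445 -0.2016]
bbox 408 139 76 36 2070 centroid [449.35845411 157.08309179] col heights [0, 0, 13, 20, 20, 20, 20, 20, 20, 20, 25, 32, 35, 35, 35, 35, 35, 35, 35, 35, 27, 0, 0, 0]
0.046 right [ 0.552  -0.0656] top [ 0.5426 -0.0737] bot [ 0.5608 -0.0725] left end [ 0.5497 -0.1035]
0.041 right [ 0.5529 -0.0631] top [ 0.5432 -0.0715] bot [ 0.562  -0.0702] left end [ 0.5506 -0.1022]
```

Relative offset is about 1–2 mm: the screws sit at (−1,−2) mm from the hole centres, and the angle is within 0.3°. I'll correct that and lower.

{"op": "send_rows", "data": {"series": [[[0, 0, -0.2], [-1, -2, -6], 1], [[0, 0, -0.2], [-1, -2, -12], 1], [[0, 0, -0.2], [-1, -2, -18], 1], [[0, 0, -0.2], [-1, -2, -22], 1], [[0, 0, -0.2], [-1, -2, -25], 1], [[0, 0, -0.2], [-1, -2, -28], 1], [[0, 0, -0.2], [-1, -2, -29], 1], [[0, 0, -0.2], [-1, -2, -29], 1]]}}

```text
time_s: 11.78
eef_pos: [0.5908, -0.1527, 0.0388]
eef_rot: [0.0, 0.033, 0.999, -0.0]
wrist_force: [-3.4, 1.4, 4.6]
opening: 0.155
grasp_force: 60.4
```

Run:
```python
from h import *
st()
c=snap('wrist','w6.png')
for ce,a in brass(c): print(ce,a,back(c,*ce,.023))
cv2.imwrite('pics/w6c.png',cv2.resize(c['pixels'][100:200,150:550,::-1],None,fx=2,fy=2))
```

```text
t 11.775 tcp [ 0.5908 -0.1527  0.0388] rot [ 2.000e-04  3.260e-02  9.995e-01 -1.000e-04] F [-3.4  1.4  4.6] op 0.15450504197356937 g 60.402116775512695
[269.79422383 159.11552347] 554 [ 0.54345852 -0.17301327  0.023     ]
[467.91768827 159.00350263] 571 [ 0.54952533 -0.07789996  0.023     ]
```

View pics/w6c.png

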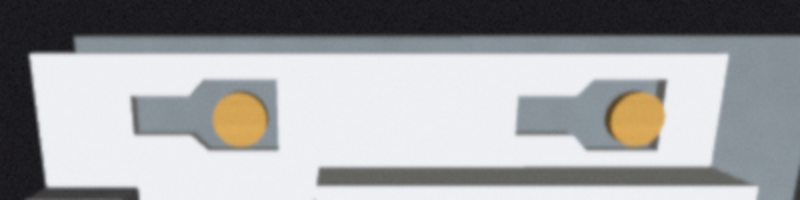

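Run:
```python
from h import *
c=camera('wrist'); g=cv2.cvtColor(c['pixels'],cv2.COLOR_RGB2GRAY).astype(int)
m=(g<200).astype(np.uint8)
th=np.radians(86.3);e=np.array([np.cos(th),np.sin(th)]);f=np.array([-e[1],e[0]])
for (u0,u1) in [(205,300),(400,495)]:
    n,l,s,ce=cv2.connectedComponentsWithStats(m[130:182,u0:u1])
    i=1+np.argmax(s[1:,4]); mm=l==i; x,y,w,h,a=s[i]
    cs=u0+x+10; rows=np.where(mm[:,x+10])[0]+130
    co=u0+x+w-22; rows2=np.where(mm[:,x+w-22])[0]+130
    a_=back(c,cs,rows[0],.017)[:2];b_=back(c,cs,rows[-1]+1,.017)[:2];
    r=back(c,u0+x+w,157,.017)[:2]; le=back(c,u0+x,157,.017)[:2]
    print('slot y',(a_@f*1e3).round(2),(b_@f*1e3).round(2),'mid',((a_+b_)/2@f*1e3).round(2),'x front',(r@e*1e3).round(2),'rear',(le@e*1e3).round(2), 'open y',[(back(c,co,q,.017)[:2]@f*1e3).round(2) for q in (rows2[0],rows2[-1]+1)])
for ce,a in brass(c):
    P=back(c,*ce,.023)[:2]; print('screw x,y',(P@e*1e3).round(2),(P@f*1e3).round(2))
```

```text
slot y -548.95 -558.98 mid -553.97 x front -128.36 rear -165.75 open y [np.float64(-545.03), np.float64(-563.08)]
slot y -548.93 -558.95 mid -553.94 x front -31.67 rear -70.04 open y [np.float64(-545.0), np.float64(-563.05)]
screw x,y -137.62 -553.49
screw x,y -42.26 -553.42
```

Screws are within 0.5 mm of the slot lines. Sliding 24 mm towards the gate.

{"op": "send_rows", "data": {"series": [[[0, 0, 0], [0, 4, 0.5], 1], [[0, 0, 0], [0, 8, 0.5], 1], [[0, 0, 0], [0.2, 12, 0.5], 1], [[0, 0, 0], [0.5, 16, 0.5], 1], [[0, 0, 0], [0.8, 20, 0.5], 1], [[0, 0, 0], [1, 23, 0.5], 1], [[0, 0, 0], [1, 25, 0.5], 1], [[0, 0, 0], [1, 26, 0.5], 1], [[0, 0, 0], [1, 26, 0.5], 1]]}}

```text
time_s: 13.0
eef_pos: [0.592, -0.1282, 0.0388]
eef_rot: [0.001, 0.033, 0.999, -0.001]
wrist_force: [0.4, -8.7, 0.4]
opening: 0.155
grasp_force: 60.1
```

Run:
```python
from h import *
st()
c=snap('wrist')
for ce,a in brass(c): print(ce,a,back(c,*ce,.023))
cv2.imwrite('pics/w7c.png',cv2.resize(c['pixels'][100:200,150:550,::-1],None,fx=2,fy=2))
```

```text
t 13.0 tcp [ 0.592  -0.1282  0.0388] rot [ 5.000e-04  3.270e-02  9.995e-01 -1.200e-03] F [ 0.4 -8.7  0.4] op 0.15479244805790282 g 60.10617256164551
[417.12014787 159.62476895] 541 [ 0.5494448  -0.07780324  0.023     ]
[219.52542373 159.84369115] 531 [ 0.54345152 -0.17272144  0.023     ]
```

View pics/w7c.png

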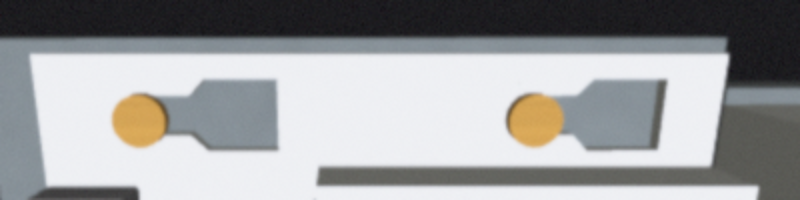

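The screws now sit at the slot ends, at crop pixels (140,120) and (535,120). One firmer push will confirm the stop.

{"op": "send_rows", "data": {"series": [[[0, 0, 0], [0, 2, 0], 1], [[0, 0, 0], [0, 4, 0], 1], [[0, 0, 0], [0, 4, 0], 1]]}}

```text
time_s: 13.42
eef_pos: [0.5921, -0.1278, 0.0393]
eef_rot: [0.001, 0.033, 0.999, -0.004]
wrist_force: [-3.1, -21.9, 0.8]
opening: 0.153
grasp_force: 60.4
```

{"op": "send_rows", "data": {"series": [[[0, 0, 0], [0, -4, 0], 1], [[0, 0, 0], [0, -4, 0], 0], [[0, 0, 0], [0, -4, 0], 0], [[0, 0, 0], [0, -4, 0], 0], [[0, 0, 0], [0, -4, 60], 0], [[0, 0, 0], [0, -4, 120], 0], [[0, 0, 0], [-40, 20, 180], 0], [[0, 0, 0], [-140, 50, 220], 0], [[0, 0, 0], [-140, 50, 220], 0], [[0, 0, 0], [-140, 50, 220], 0]]}}

```text
time_s: 14.68
eef_pos: [0.4503, -0.0714, 0.2612]
eef_rot: [0.002, 0.032, 0.999, -0.001]
wrist_force: [0.7, 0.0, 1.0]
opening: 0.494
grasp_force: 0.0
```

Run:
```python
from trayfit import *
st()
c=snap('wrist','w8.png')
th=np.radians(86.35);e=np.array([np.cos(th),np.sin(th)]);F=np.array([.5926,-.118])
try: r=trayfit(c,.017,tuple(F-.010*e),86.35)
except Exception as ex: print(ex)
hsv=cv2.cvtColor(c['pixels'],cv2.COLOR_RGB2HSV)
m=cv2.inRange(hsv,(0,0,140),(179,70,255)); m2=cv2.inRange(hsv,(100,110,40),(118,255,255))
n,l,s,ce=cv2.connectedComponentsWithStats(m2)
for i in range(1,n):
    if s[i,4]>100: print('blue',ce[i].round(1),s[i,4],back(c,*ce[i],.028)[:2].round(4))
for t in ['puck1_mid','puck2_mid','puck3_mid','puck4_mid','tray_channel','lane_mouth','queue_end','feeder']:
    for f in (spotter.landmark_of,): print(t,[(np.round(d['xyz'],4).tolist(),round(d['conf'],2)) for d in f(t,'wrist')])
```

```text
t 14.675 tcp [ 0.4503 -0.0714  0.2612] rot [ 2.400e-03  3.200e-02  9.995e-01 -8.000e-04] F [0.7 0.  1. ] op 0.4938051122835227 g 0.0
too many indices for array: array is 1-dimensional, but 2 were indexed
blue [592.6 121.3] 1910 [0.4181 0.2339]
blue [368.6 134.3] 1118 [ 0.4167 -0.0134]
blue [486.5 140.1] 1517 [0.4315 0.1186]
blue [289.7 152.1] 1074 [ 0.431  -0.1032]
blue [278.9 291.2] 688 [ 0.6092 -0.1329]
puck1_mid [([0.4196, 0.2475, 0.054], 0.55)]
puck2_mid [([0.4366, -0.1102, 0.0522], 0.82), ([0.4352, 0.128, 0.0535], 0.34)]
puck3_mid [([0.4249, -0.0093, 0.0557], 0.93), ([0.335, -0.1542, 0.0555], 0.87)]
puck4_mid [([0.4367, 0.1292, 0.0542], 0.72), ([0.5991, -0.0313, 0.0138], 0.42)]
tray_channel [([0.597, -0.0768, 0.0179], 0.85)]
lane_mouth [([0.6017, -0.0316, 0.0109], 0.78), ([0.6718, -0.3512, 0.0003], 0.29)]
queue_end [([0.6141, 0.2673, 0.0147], 0.78)]
feeder []h.py:27: RuntimeWarning: Mean of empty slice.
  a=model-model.mean(0);b=meas-meas.mean(0)
  ret = ret.dtype.type(ret / rcount)
```

View pics/w8.png

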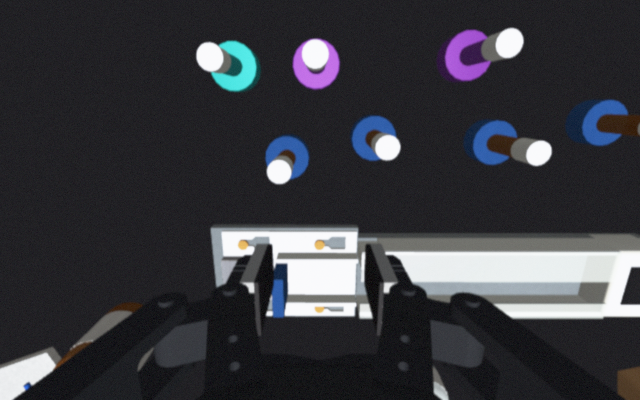

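The tray is home and free, with the pucks in place: caps at (280,171), (388,146), (539,152), and one at the right edge. I'll write a cap-fit helper that matches the projected cylinder silhouette, then start with puck3 at (0.422,−0.009).

```bash
cat >> h.py <<'E'
def hullpts(c,x,y,z0,z1,r):
    a=np.linspace(0,2*np.pi,40); P=[proj(c,[x+r*np.cos(t),y+r*np.sin(t),z]) for z in(z0,z1) for t in a]
    return cv2.convexHull(np.array(P,np.float32))
def cen(h): 
    m=cv2.moments(h); return np.array([m['m10'],m['m01']])/m['m00']
def fitcyl(c,mask,x,y,z0,z1,r):
    n,l,s,ce=cv2.connectedComponentsWithStats(mask)
    p=np.array([x,y],float); h=hullpts(c,*p,z0,z1,r); c0=cen(h)
    i=min([i for i in range(1,n) if s[i,4]>60],key=lambda i:np.hypot(*(ce[i]-c0)),default=None)
    if i is None: return None
    cn,_=cv2.findContours((l==i).astype(np.uint8),cv2.RETR_EXTERNAL,cv2.CHAIN_APPROX_NONE); hm=cv2.convexHull(max(cn,key=len)); cm=cen(hm)
    for _ in range(5):
        ch=cen(hullpts(c,*p,z0,z1,r)); p+= (back(c,*cm,(z0+z1)/2)-back(c,*ch,(z0+z1)/2))[:2]
    return p,cv2.contourArea(hm)/cv2.contourArea(hullpts(c,*p,z0,z1,r))
def pucks(c,guess,zb=0.):
    hsv=cv2.cvtColor(c['pixels'],cv2.COLOR_RGB2HSV)
    blue=cv2.inRange(hsv,(100,110,40),(118,255,255)); white=cv2.inRange(hsv,(0,0,75),(179,60,255))
    for k,(x,y) in guess.items():
        b=fitcyl(c,blue,x,y,zb,zb+.028,.025); w=fitcyl(c,white,x,y,zb+.079,zb+.105,.011)
        print(k,*['%s ratio %.2f'%(q[0].round(4),q[1]) if q else None for q in (b,w)])
G={1:(.419,.247),2:(.437,-.109),3:(.422,-.009),4:(.437,.129)}
E
python3 - <<'E'
from h import *
for n in ('wrist','top','scene'): print(n); pucks(camera(n),G)
E
```

```text
wrist
1 [0.4207 0.2477] ratio 0.97 [0.4351 0.129 ] ratio 1.07
2 [ 0.4364 -0.1067] ratio 0.96 [ 0.438  -0.1077] ratio 1.06
3 [ 0.4208 -0.0087] ratio 0.95 [ 0.4217 -0.0073] ratio 1.05
4 [0.4349 0.1282] ratio 0.97 [0.4351 0.129 ] ratio 1.07
top
1 [0.4227 0.246 ] ratio 0.97 [0.4221 0.2474] ratio 1.17
2 [ 0.4225 -0.0089] ratio 0.99 [0.3223 0.0653] ratio 805.67
3 [ 0.4225 -0.0089] ratio 0.99 [0.3223 0.0653] ratio 805.67
4 [0.4364 0.1266] ratio 1.05 [0.4367 0.1267] ratio 1.03
scene
1 [0.4213 0.2474] ratio 0.98 [0.4204 0.2463] ratio 1.16
2 [ 0.438  -0.1085] ratio 0.99 [ 0.4357 -0.1111] ratio 1.21
3 [ 0.4222 -0.0085] ratio 0.99 [ 0.4216 -0.0105] ratio 1.13
4 [0.4359 0.1279] ratio 0.95 [0.4344 0.1262] ratio 1.16
```

{"op": "send_rows", "data": {"series": [[[0, 0, 0], [-29, 63, -30], 0], [[0, 0, 0], [-29, 63, -60], 0], [[0, 0, 0], [-29, 63, -110], 0], [[0, 0, 0], [-29, 63, -160], 0], [[0, 0, 0], [-29, 63, -188], 0], [[0, 0, 0], [-29, 63, -188], 0], [[0, 0, 0], [-29, 63, -188], 1], [[0, 0, 0], [-29, 63, -188], 1], [[0, 0, 0], [-29, 63, -188], 1], [[0, 0, 0], [-29, 63, -188], 1]]}}

```text
time_s: 16.52
eef_pos: [0.4238, -0.01, 0.0717]
eef_rot: [0.001, 0.033, 0.999, -0.0]
wrist_force: [-1.0, 0.4, 6.7]
opening: 0.242
grasp_force: 59.2
```

{"op": "send_rows", "data": {"series": [[[0, 0, 0], [0, 0, 40], 1], [[0, 0, 0], [0, 0, 85], 1], [[0, 0, 0], [10, -4, 110], 1], [[0, 0, 0], [45, -18, 120], 1], [[0, 0, 0], [85, -33, 120], 1], [[0, 0, 0], [125, -48, 110], 1], [[0, 0, 0], [160, -62, 90], 1], [[0, 0, 0], [172, -66, 70], 1], [[0, 0, 0], [172, -66, 70], 1], [[0, 0, 0], [172, -66, 70], 1]]}}

```text
time_s: 17.77
eef_pos: [0.5941, -0.0754, 0.1408]
eef_rot: [-0.0, 0.033, 0.999, 0.0]
wrist_force: [0.7, 0.1, -2.0]
opening: 0.238
grasp_force: 59.3
```

Run:
```python
from h import *
st(); o=telemetry.get_obs()
c=snap('wrist','w9.png')
zb=o['eef_pos'][2]-.0717
pucks(c,{3:(o['eef_pos'][0]-.002,o['eef_pos'][1])},zb)
th=np.radians(86.35);e=np.array([np.cos(th),np.sin(th)]);F=np.array([.5926,-.118])
for ce,a in brass(c): print('screw',back(c,*ce,.023)[:2].round(4),a)
for t in ['tray_channel','lane_mouth','tray_grip']: print(t,[(np.round(d['xyz'],4).tolist(),round(d['conf'],2)) for d in spotter.landmark_of(t,'wrist')])
```

```text
t 17.775 tcp [ 0.5941 -0.0754  0.1408] rot [-3.000e-04  3.260e-02  9.995e-01  1.000e-04] F [ 0.7  0.1 -2. ] op 0.2383860376732407 g 59.28160607814789
3 [ 0.5902 -0.0741] ratio 0.85 [ 0.592 -0.075] ratio 1.00
screw [ 0.5437 -0.1725] 200
screw [ 0.5497 -0.0773] 179
screw [ 0.6349 -0.1783] 150
tray_channel []
lane_mouth [([0.6025, -0.0319, 0.0135], 0.75)]
tray_grip [([0.596, -0.128, 0.0427], 0.73)]
```

View pics/w9.png

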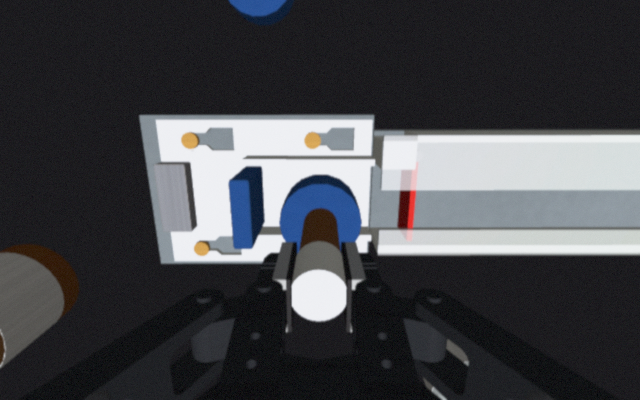

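The cap sits at x 0.592 and the channel line at 0.5957 from the screws, so I'll shift +3.5 mm and lower.

{"op": "send_rows", "data": {"series": [[[0, 0, 0], [3.5, -0.5, -12], 1], [[0, 0, 0], [3.5, -0.5, -24], 1], [[0, 0, 0], [3.5, -0.5, -34], 1], [[0, 0, 0], [3.5, -0.5, -42], 1], [[0, 0, 0], [3.5, -0.5, -48], 1], [[0, 0, 0], [3.5, -0.5, -51], 1], [[0, 0, 0], [3.5, -0.5, -52], 1], [[0, 0, 0], [3.5, -0.5, -52], 1]]}}

```text
time_s: 18.98
eef_pos: [0.5984, -0.0762, 0.0889]
eef_rot: [0.0, 0.033, 0.999, -0.0]
wrist_force: [0.7, 0.0, -0.6]
opening: 0.244
grasp_force: 59.7
```

Run:
```python
from h import *
st(); c=snap('wrist','w10.png'); pucks(c,{3:(.5957,-.0756)},.017)
```

```text
t 18.975 tcp [ 0.5984 -0.0762  0.0889] rot [ 4.000e-04  3.260e-02  9.995e-01 -1.000e-04] F [ 0.7  0.  -0.6] op 0.2443977231472482 g 59.692790508270264
3 [ 0.5946 -0.075 ] ratio 0.85 [ 0.5964 -0.0758] ratio 1.00
```

View pics/w10.png

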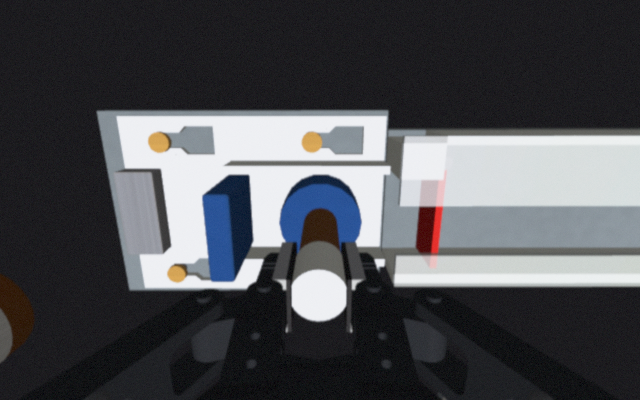

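Puck3 stands in the channel at (320,215), clear of both walls. I'll release and re-grip so that it stands, then drive it along the lane.

{"op": "send_rows", "data": {"series": [[[0, 0, 0], [0, 0, 0], 0.2], [[0, 0, 0], [0, 0, 0], 0.2], [[0, 0, 0], [0, 0, 0], 1], [[0, 0, 0], [0, 0, 0], 1], [[0, 0, 0], [0, 0, 0], 1], [[0, 0, 0], [0.3, 5, 0.7], 1], [[0, 0, 0], [1.3, 20, 0.7], 1], [[0, 0, 0], [2.5, 40, 0.7], 1], [[0, 0, 0], [3.8, 60, 0.7], 1], [[0, 0, 0], [3.8, 60, 0.7], 1]]}}

```text
time_s: 20.27
eef_pos: [0.6021, -0.014, 0.0891]
eef_rot: [0.0, 0.031, 1.0, 0.0]
wrist_force: [1.1, -1.0, -3.1]
opening: 0.238
grasp_force: 58.7
```

{"op": "send_rows", "data": {"series": [[[0, 0, 0], [1.2, 20, 0], 1], [[0, 0, 0], [2.5, 40, -0.7], 1], [[0, 0, 0], [4, 64, -1], 1], [[0, 0, 0], [5.5, 88, -1], 1], [[0, 0, 0], [7, 112, -1], 1], [[0, 0, 0], [8.5, 136, -1], 1], [[0, 0, 0], [10, 160, -1], 1], [[0, 0, 0], [11.5, 184, -1], 1], [[0, 0, 0], [13, 206, -1], 1], [[0, 0, 0], [14.5, 230, -1], 1]]}}

```text
time_s: 21.52
eef_pos: [0.6161, 0.2154, 0.088]
eef_rot: [-0.0, 0.033, 0.999, 0.0]
wrist_force: [0.0, -0.0, -1.2]
opening: 0.241
grasp_force: 59.0
```

Run:
```python
from h import *
st(); c=snap('wrist','w11.png'); o=telemetry.get_obs(); pucks(c,{3:(o['eef_pos'][0]-.002,o['eef_pos'][1])},.016)
for t in ['queue_end','puck3_mid']: print(t,[(np.round(d['xyz'],4).tolist(),round(d['conf'],2)) for d in spotter.landmark_of(t,'wrist')])
```

```text
t 21.525 tcp [0.6161 0.2154 0.088 ] rot [-3.000e-04  3.260e-02  9.995e-01  1.000e-04] F [ 0.  -0.  -1.2] op 0.2408937854807422 g 58.97021949291229
3 [0.6199 0.232 ] ratio 0.16 [0.6141 0.2157] ratio 1.01
queue_end [([0.619, 0.2682, 0.0161], 0.65)]
puck3_mid [([0.6164, 0.2168, 0.0669], 0.67)]
```

View pics/w11.png

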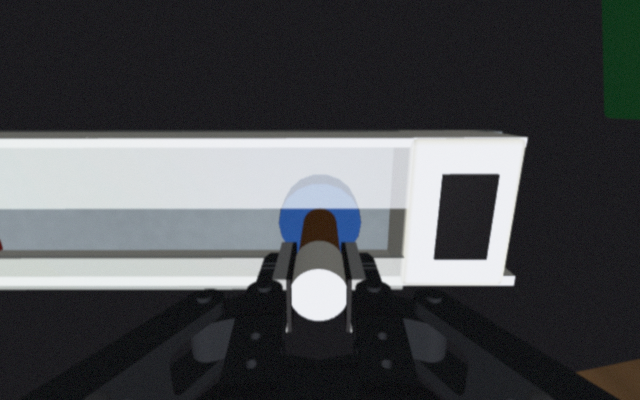

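The puck is inside the queue at (320,215), with the end wall about 25 mm ahead. Pushing on to contact.

{"op": "send_rows", "data": {"series": [[[0, 0, 0], [0.8, 12, 0], 1], [[0, 0, 0], [1.3, 20, 0], 1], [[0, 0, 0], [1.5, 23, -0.5], 1], [[0, 0, 0], [1.5, 24, -1], 1], [[0, 0, 0], [1.5, 25, -1], 1], [[0, 0, 0], [1.5, 25, -1], 1]]}}

```text
time_s: 22.42
eef_pos: [0.618, 0.2382, 0.0873]
eef_rot: [0.0, 0.033, 0.999, -0.0]
wrist_force: [0.2, -1.5, -1.4]
opening: 0.238
grasp_force: 59.2
```

{"op": "send_rows", "data": {"series": [[[0, 0, 0], [0, 1.5, 0], 1], [[0, 0, 0], [0, 3, 0], 1], [[0, 0, 0], [0, 3, 0], 1]]}}

```text
time_s: 22.8
eef_pos: [0.6182, 0.2393, 0.0875]
eef_rot: [-0.0, 0.033, 0.999, -0.002]
wrist_force: [-0.7, -8.3, 3.0]
opening: 0.241
grasp_force: 59.6
```

Wall contact is at TCP y 0.2393, exactly as expected. Releasing and going back for a fresh look at the pucks.

{"op": "send_rows", "data": {"series": [[[0, 0, 0], [0, -2.5, 0], 1], [[0, 0, 0], [0, -2.5, -0.4], 0.2], [[0, 0, 0], [0, -2.5, -0.4], 0.2], [[0, 0, 0], [0, -2.5, -0.4], 0.2], [[0, 0, 0], [0, -2.5, 50], 0.2], [[0, 0, 0], [0, -2.5, 100], 0], [[0, 0, 0], [-60, -50, 150], 0], [[0, 0, 0], [-160, -170, 175], 0], [[0, 0, 0], [-160, -170, 175], 0], [[0, 0, 0], [-160, -170, 175], 0]]}}

```text
time_s: 24.05
eef_pos: [0.4567, 0.071, 0.2629]
eef_rot: [0.001, 0.032, 0.999, -0.0]
wrist_force: [0.4, 0.0, 0.5]
opening: 0.501
grasp_force: 0.0
```

Run:
```python
from h import *
st()
for n in ('wrist','scene'): print(n); pucks(snap(n,n+'12.png'),{1:G[1],2:G[2],4:G[4]})
for t in ['puck1_mid','puck2_mid','puck3_mid','puck4_mid']: print(t,[(np.round(d['xyz'],4).tolist(),round(d['conf'],2)) for d in spotter.landmark_of(t,'scene')])
```

```text
t 24.05 tcp [0.4567 0.071  0.2629] rot [ 6.000e-04  3.220e-02  9.995e-01 -1.000e-04] F [0.4 0.  0.5] op 0.5005416135733868 g 0.0
wrist
1 [0.4575 0.2465] ratio 0.97 [0.4577 0.2473] ratio 1.07
2 [ 0.4374 -0.107 ] ratio 0.97 [ 0.4376 -0.108 ] ratio 1.07
4 [0.4342 0.1276] ratio 0.95 [0.4355 0.1289] ratio 1.06
scene
1 [0.4584 0.2465] ratio 0.96 [0.4576 0.2449] ratio 1.22
2 [ 0.4377 -0.1086] ratio 0.99 [ 0.4357 -0.1111] ratio 1.21
4 [0.4358 0.1278] ratio 0.95 [0.434 0.126] ratio 1.17
puck1_mid [([0.4569, 0.2458, 0.0525], 0.77)]
puck2_mid [([0.4338, -0.1079, 0.0521], 0.75)]
puck3_mid [([0.6178, 0.2381, 0.0697], 0.73), ([0.3416, 0.0929, 0.0554], 0.69), ([0.3395, -0.0684, 0.0549], 0.64), ([0.3331, -0.1547, 0.0552], 0.55)]
puck4_mid [([0.438, 0.1317, 0.0552], 0.9)]
```

View pics/scene12.png

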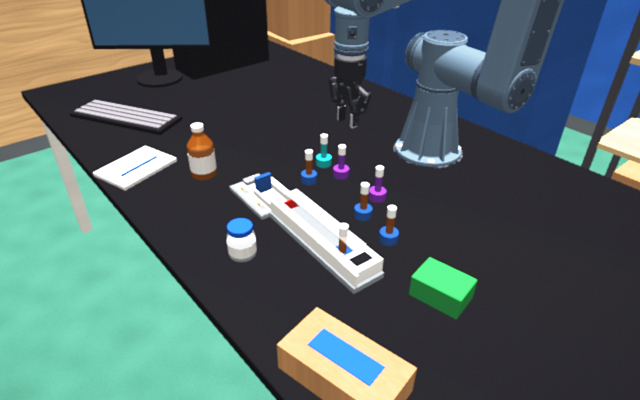

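Puck3 stands at the queue end (343,240), and puck1 has been knocked to about (0.458,0.247). Taking puck4 now.

{"op": "send_rows", "data": {"series": [[[0, 0, 0], [-23, 57, -30], 0], [[0, 0, 0], [-23, 57, -60], 0], [[0, 0, 0], [-23, 57, -110], 0], [[0, 0, 0], [-23, 57, -160], 0], [[0, 0, 0], [-23, 57, -190], 0], [[0, 0, 0], [-23, 57, -190], 0], [[0, 0, 0], [-23, 57, -190], 1], [[0, 0, 0], [-23, 57, -190], 1], [[0, 0, 0], [-23, 57, -190], 1], [[0, 0, 0], [-23, 57, -190], 1]]}}

```text
time_s: 25.6
eef_pos: [0.4359, 0.1289, 0.0733]
eef_rot: [0.001, 0.033, 0.999, 0.0]
wrist_force: [-0.2, 0.3, 4.2]
opening: 0.239
grasp_force: 59.0
```

{"op": "send_rows", "data": {"series": [[[0, 0, 0], [0, 0, 40], 1], [[0, 0, 0], [0, 0, 85], 1], [[0, 0, 0], [12, -12, 115], 1], [[0, 0, 0], [40, -45, 125], 1], [[0, 0, 0], [75, -90, 125], 1], [[0, 0, 0], [110, -135, 120], 1], [[0, 0, 0], [140, -178, 100], 1], [[0, 0, 0], [161, -205, 80], 1], [[0, 0, 0], [161, -205, 70], 1], [[0, 0, 0], [161, -205, 70], 1]]}}

```text
time_s: 26.85
eef_pos: [0.5945, -0.0754, 0.1409]
eef_rot: [-0.002, 0.033, 0.999, 0.001]
wrist_force: [0.1, 0.4, -1.3]
opening: 0.239
grasp_force: 59.0
```

```bash
cat > chk.py <<'E'
import sys
from h import *
# usage: chk.py <tcp z when puck on bench>
st(); o=telemetry.get_obs(); c=camera('wrist'); t=o['eef_pos']
pucks(c,{'held':(t[0]-.001,t[1])},t[2]-float(sys.argv[1]))
P=[back(c,*ce,.023)[:2] for ce,a in brass(c) if a>80]; print('screws',np.round(P,4).tolist())
E
python3 chk.py .0733
```

```text
t 26.85 tcp [ 0.5945 -0.0754  0.1409] rot [-1.600e-03  3.270e-02  9.995e-01  6.000e-04] F [ 0.1  0.4 -1.3] op 0.23922384494287838 g 58.95270824432373
held [ 0.592  -0.0755] ratio 0.86 [ 0.594  -0.0753] ratio 1.00
screws [[0.5437, -0.1725], [0.5497, -0.0773], [0.6349, -0.1783]]
```

{"op": "send_rows", "data": {"series": [[[0, 0, 0], [2, -0.5, -12], 1], [[0, 0, 0], [2, -0.5, -24], 1], [[0, 0, 0], [2, -0.5, -34], 1], [[0, 0, 0], [2, -0.5, -42], 1], [[0, 0, 0], [2, -0.5, -48], 1], [[0, 0, 0], [2, -0.5, -50], 1], [[0, 0, 0], [2, -0.5, -51], 1], [[0, 0, 0], [2, -0.5, -51], 1]]}}

```text
time_s: 27.9
eef_pos: [0.5981, -0.0767, 0.0915]
eef_rot: [0.0, 0.033, 0.999, -0.0]
wrist_force: [-0.3, 0.5, -1.1]
opening: 0.239
grasp_force: 59.0
```

```bash
python3 chk.py .0733
```

```text
t 27.9 tcp [ 0.5981 -0.0767  0.0915] rot [ 2.000e-04  3.270e-02  9.995e-01 -1.000e-04] F [-0.3  0.5 -1.1] op 0.23900713936294435 g 58.96350860595703
held [ 0.5958 -0.0769] ratio 0.85 [ 0.5975 -0.0765] ratio 1.00
screws [[0.5436, -0.1725], [0.5497, -0.0773], [0.6348, -0.1784]]
```

{"op": "send_rows", "data": {"series": [[[0, 0, 0], [-1.5, 0, -1.2], 1], [[0, 0, 0], [-1.5, 0, -1.2], 0.2], [[0, 0, 0], [-1.5, 0, -1.2], 0.2], [[0, 0, 0], [-1.5, 0, -1.2], 1], [[0, 0, 0], [-1.5, 0, -1.2], 1], [[0, 0, 0], [-1.5, 0, -1.2], 1], [[0, 0, 0], [-1.2, 5, -0.6], 1], [[0, 0, 0], [-0.2, 20, -0.6], 1], [[0, 0, 0], [1, 40, -0.6], 1], [[0, 0, 0], [2.3, 60, -0.6], 1]]}}

```text
time_s: 29.2
eef_pos: [0.5999, -0.0149, 0.0903]
eef_rot: [-0.0, 0.032, 0.999, -0.0]
wrist_force: [0.2, -1.7, -1.0]
opening: 0.239
grasp_force: 58.6
```

{"op": "send_rows", "data": {"series": [[[0, 0, 0], [1.2, 20, 0], 1], [[0, 0, 0], [2.5, 40, -0.7], 1], [[0, 0, 0], [4, 64, -1.5], 1], [[0, 0, 0], [5.5, 88, -1.5], 1], [[0, 0, 0], [7, 112, -1.5], 1], [[0, 0, 0], [8.5, 136, -1.5], 1], [[0, 0, 0], [10, 160, -1.5], 1], [[0, 0, 0], [11.5, 182, -1.5], 1], [[0, 0, 0], [12.2, 194, -1.5], 1], [[0, 0, 0], [12.2, 194, -1.5], 1]]}}

```text
time_s: 30.45
eef_pos: [0.6122, 0.1783, 0.0889]
eef_rot: [-0.0, 0.032, 0.999, -0.0]
wrist_force: [-0.2, 0.0, -1.3]
opening: 0.244
grasp_force: 58.7
```

{"op": "send_rows", "data": {"series": [[[0, 0, 0], [0.3, 5, 0], 1], [[0, 0, 0], [0.6, 9, 0], 1], [[0, 0, 0], [0.7, 11, 0], 1], [[0, 0, 0], [0.7, 13, 0], 1], [[0, 0, 0], [0.7, 13, 0], 1]]}}

```text
time_s: 31.08
eef_pos: [0.6132, 0.1898, 0.0892]
eef_rot: [0.0, 0.033, 0.999, -0.0]
wrist_force: [-0.5, -2.9, -0.5]
opening: 0.239
grasp_force: 58.9
```

{"op": "send_rows", "data": {"series": [[[0, 0, 0], [0, 1.5, 0], 1], [[0, 0, 0], [0, -0.5, 0], 1], [[0, 0, 0], [0, -0.5, -0.4], 0.25], [[0, 0, 0], [0, -0.5, -0.4], 0.25], [[0, 0, 0], [0, -0.5, -0.4], 0.25], [[0, 0, 0], [0, -0.5, 50], 0.25], [[0, 0, 0], [0, -0.5, 100], 0], [[0, 0, 0], [-60, 0, 150], 0], [[0, 0, 0], [-150, 0, 174], 0], [[0, 0, 0], [-150, 0, 174], 0]]}}

```text
time_s: 32.33
eef_pos: [0.4614, 0.1906, 0.2644]
eef_rot: [0.001, 0.032, 0.999, 0.0]
wrist_force: [0.5, 0.9, 0.8]
opening: 0.497
grasp_force: 0.0
```

Run:
```python
from h import *
st()
for n in ('wrist','scene'):
    c=camera(n); print(n); pucks(c,{1:(.4577,.2467),2:G[2]}); print('queue'); pucks(c,{3:(.618,.239),4:(.613,.189)},.0155)
for t in ['puck1_mid','puck2_mid','puck3_mid','puck4_mid']: print(t,[(np.round(d['xyz'],4).tolist(),round(d['conf'],2)) for d in spotter.landmark_of(t,'scene')])
```

```text
t 32.325 tcp [0.4614 0.1906 0.2644] rot [7.000e-04 3.240e-02 9.995e-01 3.000e-04] F [0.5 0.9 0.8] op 0.4974710208213496 g 0.0
wrist
1 [0.4568 0.2462] ratio 0.95 [0.4582 0.2473] ratio 1.07
2 [ 0.4375 -0.1071] ratio 0.97 [ 0.4377 -0.1018] ratio 0.74
queue
3 [0.6301 0.216 ] ratio 0.29 [0.4548 0.2447] ratio 0.97
4 [0.6248 0.1721] ratio 0.10 [0.5566 0.0929] ratio 62.76
scene
1 [0.4585 0.2465] ratio 0.96 [0.4576 0.245 ] ratio 1.23
2 [ 0.438  -0.1085] ratio 0.99 [ 0.4357 -0.1111] ratio 1.21
queue
3 [0.5952 0.1904] ratio 0.14 [0.6722 0.1934] ratio 60.73
4 [0.5952 0.1904] ratio 0.14 [0.6722 0.1934] ratio 60.73
puck1_mid [([0.4546, 0.2478, 0.0523], 0.86)]
puck2_mid [([0.4358, -0.106, 0.0527], 0.81)]
puck3_mid [([0.3375, -0.07, 0.0529], 0.92), ([0.3457, 0.0908, 0.0561], 0.87), ([0.3344, -0.1559, 0.0541], 0.52)]
puck4_mid [([0.6129, 0.1906, 0.0725], 0.59), ([0.4598, 0.2452, 0.051], 0.31)]
```

{"op": "send_rows", "data": {"series": [[[0, 0, 0], [-6, 56, -30], 0], [[0, 0, 0], [-6, 56, -60], 0], [[0, 0, 0], [-6, 56, -110], 0], [[0, 0, 0], [-6, 56, -160], 0], [[0, 0, 0], [-6, 56, -191], 0], [[0, 0, 0], [-6, 56, -191], 0], [[0, 0, 0], [-6, 56, -191], 1], [[0, 0, 0], [-6, 56, -191], 1], [[0, 0, 0], [-6, 56, -191], 1], [[0, 0, 0], [-6, 56, -191], 1]]}}

```text
time_s: 33.88
eef_pos: [0.4581, 0.2466, 0.0733]
eef_rot: [0.001, 0.033, 0.999, 0.0]
wrist_force: [0.5, 0.1, 3.9]
opening: 0.241
grasp_force: 58.9
```

{"op": "send_rows", "data": {"series": [[[0, 0, 0], [0, 0, 45], 1], [[0, 0, 0], [0, 0, 95], 1], [[0, 0, 0], [0, -25, 130], 1], [[0, 0, 0], [5, -70, 140], 1], [[0, 0, 0], [20, -115, 140], 1], [[0, 0, 0], [45, -160, 140], 1], [[0, 0, 0], [75, -210, 135], 1], [[0, 0, 0], [105, -260, 120], 1], [[0, 0, 0], [130, -303, 100], 1], [[0, 0, 0], [139, -323, 80], 1]]}}

```text
time_s: 35.12
eef_pos: [0.5971, -0.0794, 0.1515]
eef_rot: [0.0, 0.034, 0.999, -0.0]
wrist_force: [-1.1, 0.1, -1.1]
opening: 0.236
grasp_force: 59.1
```

{"op": "send_rows", "data": {"series": [[[0, 0, 0], [0, 0, -6], 1], [[0, 0, 0], [0, 0, -10], 1], [[0, 0, 0], [0, 0, -10], 1]]}}

```text
time_s: 35.5
eef_pos: [0.5959, -0.0755, 0.1425]
eef_rot: [0.0, 0.032, 0.999, 0.0]
wrist_force: [0.5, 0.8, -1.0]
opening: 0.239
grasp_force: 59.0
```

```bash
python3 chk.py .0733
```

```text
t 35.5 tcp [ 0.5959 -0.0755  0.1425] rot [1.000e-04 3.200e-02 9.995e-01 1.000e-04] F [ 0.5  0.8 -1. ] op 0.23924223272288878 g 59.01834011077881
held [ 0.5937 -0.0752] ratio 0.86 [ 0.5952 -0.0753] ratio 1.00
screws [[0.5436, -0.1724], [0.5497, -0.0773], [0.6348, -0.1783]]
```

{"op": "send_rows", "data": {"series": [[[0, 0, 0], [-0.5, -0.5, -12], 1], [[0, 0, 0], [-0.5, -0.5, -24], 1], [[0, 0, 0], [-0.5, -0.5, -34], 1], [[0, 0, 0], [-0.5, -0.5, -43], 1], [[0, 0, 0], [-0.5, -0.5, -49], 1], [[0, 0, 0], [-0.5, -0.5, -52], 1], [[0, 0, 0], [-0.5, -0.5, -53], 1], [[0, 0, 0], [-0.5, -0.5, -53], 1]]}}

```text
time_s: 36.55
eef_pos: [0.596, -0.0772, 0.0905]
eef_rot: [0.0, 0.033, 0.999, -0.0]
wrist_force: [-3.9, 0.5, 5.5]
opening: 0.24
grasp_force: 60.0
```

```bash
python3 chk.py .0733
```

```text
t 36.55 tcp [ 0.596  -0.0772  0.0905] rot [ 4.000e-04  3.260e-02  9.995e-01 -1.000e-04] F [-3.9  0.5  5.5] op 0.23972228656714817 g 60.04267752170563
held [ 0.5935 -0.0768] ratio 0.85 [ 0.5953 -0.077 ] ratio 1.00
screws [[0.5436, -0.1725], [0.5496, -0.0772], [0.6348, -0.1784]]
```

{"op": "send_rows", "data": {"series": [[[0, 0, 0], [0, 0, 0.3], 0.2], [[0, 0, 0], [0, 0, 0.3], 0.2], [[0, 0, 0], [0, 0, 0.3], 0.2], [[0, 0, 0], [0, 0, 0.3], 1], [[0, 0, 0], [0, 0, 0.3], 1], [[0, 0, 0], [0, 0, 0.3], 1], [[0, 0, 0], [0.3, 5, 1], 1], [[0, 0, 0], [1.3, 20, 1], 1], [[0, 0, 0], [2.5, 40, 1], 1], [[0, 0, 0], [3.8, 60, 1], 1]]}}

```text
time_s: 37.85
eef_pos: [0.5991, -0.0156, 0.0899]
eef_rot: [-0.0, 0.032, 0.999, -0.0]
wrist_force: [-0.9, -2.8, -1.3]
opening: 0.236
grasp_force: 58.6
```

```bash
python3 chk.py .0733
```

```text
t 37.85 tcp [ 0.5991 -0.0156  0.0899] rot [-3.000e-04  3.220e-02  9.995e-01 -2.000e-04] F [-0.9 -2.8 -1.3] op 0.236226598826994 g 58.644572496414185
held [ 0.6002 -0.0314] ratio 0.20 [ 0.5997 -0.0154] ratio 1.01
screws [[0.5437, -0.1725], [0.5497, -0.0768], [0.635, -0.1787], [0.6414, -0.0828]]
```

{"op": "send_rows", "data": {"series": [[[0, 0, 0], [1.2, 20, 0], 1], [[0, 0, 0], [2.5, 40, -0.7], 1], [[0, 0, 0], [4, 64, -1.3], 1], [[0, 0, 0], [5.5, 88, -1.3], 1], [[0, 0, 0], [7, 112, -1.3], 1], [[0, 0, 0], [8.3, 132, -1.3], 1], [[0, 0, 0], [9, 144, -1.3], 1], [[0, 0, 0], [9.4, 150, -1.3], 1], [[0, 0, 0], [9.6, 154, -1.3], 1], [[0, 0, 0], [9.6, 156, -1.3], 1]]}}

```text
time_s: 39.15
eef_pos: [0.6091, 0.1386, 0.0888]
eef_rot: [-0.0, 0.033, 0.999, -0.0]
wrist_force: [-0.4, -0.4, -0.6]
opening: 0.24
grasp_force: 58.9
```

{"op": "send_rows", "data": {"series": [[[0, 0, 0], [0, 1, 0], 1], [[0, 0, 0], [0, 2, 0], 1], [[0, 0, 0], [0, 2, 0], 1]]}}

```text
time_s: 39.52
eef_pos: [0.6091, 0.1398, 0.0889]
eef_rot: [0.0, 0.033, 0.999, -0.001]
wrist_force: [-0.5, -4.9, 0.3]
opening: 0.237
grasp_force: 59.1
```

{"op": "send_rows", "data": {"series": [[[0, 0, 0], [0, -1.5, 0], 1], [[0, 0, 0], [0, -1.5, -0.4], 0.25], [[0, 0, 0], [0, -1.5, -0.4], 0.25], [[0, 0, 0], [0, -1.5, -0.4], 0.25], [[0, 0, 0], [0, -1.5, 50], 0.25], [[0, 0, 0], [0, -1.5, 100], 0], [[0, 0, 0], [-50, -40, 150], 0], [[0, 0, 0], [-155, -190, 174], 0], [[0, 0, 0], [-155, -190, 174], 0], [[0, 0, 0], [-155, -190, 174], 0]]}}

```text
time_s: 40.78
eef_pos: [0.46, -0.0404, 0.2613]
eef_rot: [0.001, 0.032, 0.999, -0.0]
wrist_force: [-0.4, -1.1, 0.3]
opening: 0.503
grasp_force: 0.0
```

{"op": "send_rows", "data": {"series": [[[0, 0, 0], [0, 0, 0], 0], [[0, 0, 0], [0, 0, 0], 0]]}}

```text
time_s: 41.02
eef_pos: [0.4614, -0.0394, 0.261]
eef_rot: [0.001, 0.033, 0.999, 0.0]
wrist_force: [-0.6, 0.4, -0.3]
opening: 0.504
grasp_force: 0.0
```

Run:
```python
from h import *
st()
for n in ('wrist','scene'):
    c=camera(n); print(n); pucks(c,{2:G[2]})
for n in ('scene','top'):
  if n=='top': camera(n)
  for t in ['puck1_mid','puck2_mid','puck3_mid','puck4_mid']: print(n,t,[(np.round(d['xyz'],4).tolist(),round(d['conf'],2)) for d in spotter.landmark_of(t,n)])
```

```text
t 41.025 tcp [ 0.4614 -0.0394  0.261 ] rot [6.000e-04 3.310e-02 9.995e-01 2.000e-04] F [-0.6  0.4 -0.3] op 0.5036201302934616 g 0.0
wrist
2 [ 0.4368 -0.1064] ratio 0.96 [ 0.4378 -0.1079] ratio 1.05
scene
2 [ 0.4378 -0.1086] ratio 0.99 [ 0.4357 -0.1111] ratio 1.21
scene puck1_mid [([0.6067, 0.1375, 0.066], 0.82), ([0.6189, 0.2371, 0.0722], 0.72)]
scene puck2_mid [([0.435, -0.1045, 0.0527], 0.77)]
scene puck3_mid [([0.3334, -0.1553, 0.0537], 0.9), ([0.3389, -0.0686, 0.0547], 0.85), ([0.6188, 0.2373, 0.073], 0.73), ([0.3456, 0.093, 0.0565], 0.67)]
scene puck4_mid [([0.6138, 0.1877, 0.0719], 0.54)]
top puck1_mid [([0.6106, 0.1442, 0.0675], 0.65)]
top puck2_mid []
top puck3_mid [([0.3412, -0.0654, 0.0484], 0.61), ([0.34, 0.095, 0.0539], 0.56)]
top puck4_mid [([0.6144, 0.191, 0.0711], 0.54), ([0.6188, 0.2608, 0.0107], 0.4)]
```

Three pucks are standing in the queue. Now the last one, puck2.

{"op": "send_rows", "data": {"series": [[[0, 0, 0], [-26, -68, -30], 0], [[0, 0, 0], [-26, -68, -60], 0], [[0, 0, 0], [-26, -68, -110], 0], [[0, 0, 0], [-26, -68, -160], 0], [[0, 0, 0], [-26, -68, -188], 0], [[0, 0, 0], [-26, -68, -188], 0], [[0, 0, 0], [-26, -68, -188], 1], [[0, 0, 0], [-26, -68, -188], 1], [[0, 0, 0], [-26, -68, -188], 1], [[0, 0, 0], [-26, -68, -188], 1]]}}

```text
time_s: 42.82
eef_pos: [0.4364, -0.108, 0.0742]
eef_rot: [0.001, 0.033, 0.999, -0.001]
wrist_force: [-0.3, 1.5, 6.6]
opening: 0.243
grasp_force: 59.3
```

{"op": "send_rows", "data": {"series": [[[0, 0, 0], [0, 0, 40], 1], [[0, 0, 0], [0, 0, 85], 1], [[0, 0, 0], [12, 2, 110], 1], [[0, 0, 0], [45, 9, 115], 1], [[0, 0, 0], [85, 17, 115], 1], [[0, 0, 0], [125, 25, 105], 1], [[0, 0, 0], [150, 30, 85], 1], [[0, 0, 0], [159, 32, 70], 1], [[0, 0, 0], [159, 32, 70], 1], [[0, 0, 0], [159, 32, 70], 1]]}}

```text
time_s: 44.08
eef_pos: [0.5935, -0.0757, 0.1431]
eef_rot: [-0.0, 0.033, 0.999, -0.0]
wrist_force: [0.6, -0.3, -1.1]
opening: 0.239
grasp_force: 59.2
```

```bash
python3 chk.py .0742
```

```text
t 44.075 tcp [ 0.5935 -0.0757  0.1431] rot [-1.000e-04  3.280e-02  9.995e-01 -1.000e-04] F [ 0.6 -0.3 -1.1] op 0.2387059825352055 g 59.195441007614136
held [ 0.5934 -0.0753] ratio 0.87 [ 0.5947 -0.0756] ratio 0.99
screws [[0.5496, -0.0772], [0.5437, -0.1725], [0.6348, -0.1784]]
```

{"op": "send_rows", "data": {"series": [[[0, 0, 0], [0, 0, -12], 1], [[0, 0, 0], [0, 0, -24], 1], [[0, 0, 0], [0, 0, -34], 1], [[0, 0, 0], [0, 0, -43], 1], [[0, 0, 0], [0, 0, -49], 1], [[0, 0, 0], [0, 0, -51], 1], [[0, 0, 0], [0, 0, -52], 1], [[0, 0, 0], [0, 0, -52], 1]]}}

```text
time_s: 45.12
eef_pos: [0.5946, -0.0755, 0.0913]
eef_rot: [0.001, 0.033, 0.999, -0.0]
wrist_force: [-0.1, 1.0, 0.8]
opening: 0.24
grasp_force: 59.6
```

```bash
python3 chk.py .0742
```

```text
t 45.125 tcp [ 0.5946 -0.0755  0.0913] rot [ 6.000e-04  3.260e-02  9.995e-01 -1.000e-04] F [-0.1  1.   0.8] op 0.24017124556089564 g 59.62191939353943
held [ 0.5946 -0.0751] ratio 0.86 [ 0.5958 -0.0753] ratio 0.99
screws [[0.5436, -0.1725], [0.5496, -0.0772], [0.6348, -0.1784]]
```

{"op": "send_rows", "data": {"series": [[[0, 0, 0], [0, 0, 0], 0.2], [[0, 0, 0], [0, 0, 0], 0.2], [[0, 0, 0], [0, 0, 0], 0.2], [[0, 0, 0], [0, 0, 0], 1], [[0, 0, 0], [0, 0, 0], 1], [[0, 0, 0], [0, 0, 0], 1], [[0, 0, 0], [0.3, 5, 0.7], 1], [[0, 0, 0], [1.3, 20, 0.7], 1], [[0, 0, 0], [2.5, 40, 0.7], 1], [[0, 0, 0], [3.8, 60, 0.7], 1]]}}

```text
time_s: 46.42
eef_pos: [0.5977, -0.0139, 0.0912]
eef_rot: [-0.0, 0.032, 0.999, -0.0]
wrist_force: [0.3, -2.4, -2.6]
opening: 0.233
grasp_force: 58.7
```

{"op": "send_rows", "data": {"series": [[[0, 0, 0], [1.2, 20, 0], 1], [[0, 0, 0], [2.5, 40, -0.7], 1], [[0, 0, 0], [4, 64, -1], 1], [[0, 0, 0], [5.3, 84, -1], 1], [[0, 0, 0], [5.9, 95, -1], 1], [[0, 0, 0], [6.3, 101, -1], 1], [[0, 0, 0], [6.5, 104, -1], 1], [[0, 0, 0], [6.6, 106, -1], 1], [[0, 0, 0], [6.6, 106, -1], 1]]}}

```text
time_s: 47.55
eef_pos: [0.6045, 0.0896, 0.0903]
eef_rot: [-0.0, 0.033, 0.999, -0.0]
wrist_force: [0.1, -2.5, -1.9]
opening: 0.24
grasp_force: 58.9
```

{"op": "send_rows", "data": {"series": [[[0, 0, 0], [0, 1, 0], 1], [[0, 0, 0], [0.1, 2.5, -0.3], 1], [[0, 0, 0], [0.1, 2.5, -0.3], 1]]}}

```text
time_s: 47.92
eef_pos: [0.6049, 0.0906, 0.0905]
eef_rot: [0.0, 0.033, 0.999, -0.002]
wrist_force: [-2.1, -10.2, 0.9]
opening: 0.234
grasp_force: 59.5
```

{"op": "send_rows", "data": {"series": [[[0, 0, 0], [0, -1.5, 0], 1], [[0, 0, 0], [0, -1.5, -0.4], 0.25], [[0, 0, 0], [0, -1.5, -0.4], 0.25], [[0, 0, 0], [0, -1.5, -0.4], 0.25], [[0, 0, 0], [0, -1.5, 50], 0.25], [[0, 0, 0], [0, -1.5, 100], 0], [[0, 0, 0], [-50, -40, 150], 0], [[0, 0, 0], [-155, -60, 200], 0], [[0, 0, 0], [-155, -60, 200], 0], [[0, 0, 0], [-155, -60, 200], 0]]}}

```text
time_s: 49.18
eef_pos: [0.4486, 0.0329, 0.2928]
eef_rot: [0.003, 0.033, 0.999, -0.0]
wrist_force: [1.1, 0.2, -0.6]
opening: 0.497
grasp_force: 0.0
```

```bash
cat > fin.py <<'E'
from h import *
st()
th=np.radians(86.35);e=np.array([np.cos(th),np.sin(th)]);F=np.array([.5926,-.118]);f=np.array([-e[1],e[0]])
def W(x,y,z): return np.array([*(F+x*e+y*f),z])
for n in ('wrist','scene'):
    c=camera(n); hsv=cv2.cvtColor(c['pixels'],cv2.COLOR_RGB2HSV)
    m=cv2.inRange(hsv,(0,130,60),(6,255,255))|cv2.inRange(hsv,(174,130,60),(179,255,255))
    k,l,s,ce=cv2.connectedComponentsWithStats(m)
    print(n,'red',[(ce[i].round(1).tolist(),s[i].tolist()) for i in range(1,k) if s[i,4]>15])
    print(' gate shut ends expected px',proj(c,W(.112,.038,.031)).round(1),proj(c,W(.112,-.027,.031)).round(1), 'open end',proj(c,W(.117+.06,.034,.031)).round(1))
    for t in ['puck1_mid','tray_grip','gate','jar','tipbox','bottle']:
        for fn in (spotter.landmark_of,):
            try: print(' ',t,[(np.round(d['xyz'],3).tolist(),round(d['conf'],2)) for d in fn(t,n)])
            except Exception as ex: print(t,ex)
    for t in ['puck2_mid','puck3_mid','puck4_mid']: print(' ',t,[(np.round(d['xyz'],3).tolist(),round(d['conf'],2),'fx %.0f fy %.0f'%tuple(1e3*np.array([(np.array(d['xyz'])[:2]-F)@e,(np.array(d['xyz'])[:2]-F)@f]))) for d in spotter.landmark_of(t,n)])
E
python3 fin.py
```

```text
t 49.175 tcp [0.4486 0.0329 0.2928] rot [ 2.600e-03  3.290e-02  9.995e-01 -4.000e-04] F [ 1.1  0.2 -0.6] op 0.49676667176593214 g 0.0
wrist red [([296.5, 284.1], [295, 275, 4, 19, 72])]
 gate shut ends expected px [296.6 248.3] [297.5 291.2] open end [345.3 251. ]
  puck1_mid [([0.608, 0.138, 0.07], 0.43)]
  tray_grip [([0.593, -0.131, 0.04], 0.71), ([0.552, -0.053, 0.011], 0.66)]
gate it knows: bottle, feeder, jar, lane_mouth, puck1_mid, puck2_mid, puck3_mid, puck4_mid, queue_end, tipbox, tray_channel, tray_grip, tray_hole
  jar [([0.787, 0.053, -0.001], 0.71)]
  tipbox [([0.515, 0.461, 0.002], 0.76)]
  bottle [([0.673, -0.349, 0.0], 0.86), ([0.599, -0.03, 0.013], 0.55)]
  puck2_mid [([0.603, 0.088, 0.065], 0.71, 'fx 206 fy 3')]
  puck3_mid [([0.62, 0.236, 0.067], 0.91, 'fx 355 fy -5'), ([0.336, -0.156, 0.056], 0.75, 'fx -55 fy 254'), ([0.344, 0.094, 0.051], 0.71, 'fx 195 fy 261'), ([0.342, -0.065, 0.052], 0.67, 'fx 37 fy 254'), ([0.6, -0.031, 0.014], 0.29, 'fx 87 fy -2')]
  puck4_mid [([0.615, 0.189, 0.071], 0.62, 'fx 308 fy -3')]
scene red [([290.7, 203.3], [285, 199, 12, 9, 62])]
[... 331 characters left out ...]
, tipbox, tray_channel, tray_grip, tray_hole
  jar [([0.786, 0.05, -0.001], 0.95)]
  tipbox [([0.514, 0.463, -0.003], 0.89)]
  bottle [([0.671, -0.351, -0.001], 0.94), ([0.598, -0.078, 0.021], 0.59), ([0.512, 0.462, -0.003], 0.24)]
  puck2_mid [([0.606, 0.091, 0.068], 0.78, 'fx 209 fy -1'), ([0.785, 0.051, -0.002], 0.74, 'fx 181 fy -182'), ([0.597, -0.119, 0.001], 0.36, 'fx -1 fy -5')]
  puck3_mid [([0.614, 0.236, 0.072], 0.85, 'fx 355 fy 1'), ([0.338, -0.071, 0.053], 0.71, 'fx 31 fy 257'), ([0.346, 0.095, 0.054], 0.7, 'fx 197 fy 260'), ([0.335, -0.155, 0.057], 0.54, 'fx -54 fy 255'), ([0.672, -0.35, -0.002], 0.37, 'fx -227 fy -94')]
  puck4_mid [([0.615, 0.192, 0.07], 0.85, 'fx 310 fy -3')]
```

All four pucks are upright at feeder x of about 207, 258, 308 and 357. The red leaf lies on the shut line, the tray is home, and the bottle, box and jar have not moved. I'll let it settle, then hand in.

{"op": "send_rows", "data": {"series": [[[0, 0, 0], [-40, 0, 0], 0], [[0, 0, 0], [-40, 0, 0], 0], [[0, 0, 0], [-40, 0, 0], 0], [[0, 0, 0], [-40, 0, 0], 0], [[0, 0, 0], [-40, 0, 0], 0], [[0, 0, 0], [-40, 0, 0], 0]]}}

```text
time_s: 50.82
eef_pos: [0.4098, 0.033, 0.29]
eef_rot: [-0.0, 0.033, 0.999, 0.0]
wrist_force: [-0.7, -0.4, -0.4]
opening: 0.503
grasp_force: 0.0
```

```bash
python3 fin.py | grep -E "red|gate shut|puck2|tray_grip"; python3 -c "
from bench import ctrl
print(ctrl.hand_in())"
```

```text
wrist red [([298.6, 312.9], [297, 304, 4, 18, 64])]
 gate shut ends expected px [298.5 276.5] [299.3 317.7] open end [346.4 279.1]
  tray_grip [([0.595, -0.129, 0.042], 0.7)]
gate it knows: bottle, feeder, jar, lane_mouth, puck1_mid, puck2_mid, puck3_mid, puck4_mid, queue_end, tipbox, tray_channel, tray_grip, tray_hole
  puck2_mid []
scene red [([290.7, 203.3], [285, 199, 12, 9, 62])]
 gate shut ends expected px [297.8 201.8] [278.2 209.8] open end [310.2 213.5]
  tray_grip [([0.591, -0.126, 0.043], 0.85)]
gate it knows: bottle, feeder, jar, lane_mouth, puck1_mid, puck2_mid, puck3_mid, puck4_mid, queue_end, tipbox, tray_channel, tray_grip, tray_hole
  puck2_mid [([0.605, 0.091, 0.064], 0.56, 'fx 210 fy 1')]
the job is handed in; nothing more can be done
None
```

The tray is locked home, all four blue pucks stand upright in the queue with the gate shut behind them, the bottle, box and jar still measure where they stood, and the job was handed in at about 51 s (no verdict was returned).

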